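Clear the jammed cob and tip the corn out of the tilting pan

ROBOT

A 6-joint arm with a two-finger parallel gripper is mounted at the origin on a cart in front of the work surface, level with it; the furniture and walls round the work are solid. World frame = base frame: x ahead of the robot, y to its left, z up, the work surface at z = 0. Lengths are in m, angles in degrees, forces in N, time in s.
With the tool pointing down it reaches from about 0.4 to 0.825 m from the base axis. Payload 7 kg.
Tool frame: the origin (TCP) lies on the centre line of the jaws, within the pads' length; the fingertips stand 14 mm ahead of it and the grasp point (between the pads) lies 5 mm behind it; z points along the fingers, y is the line along which they close (so a half turn about z gives the same grasp; the last joint's range is limited). The gripper opens to 88 mm and grips with 3 to 60 N. Pads are 19 mm wide; open, the fingers measure 130 mm over their backs; the gripper's body (78 mm by 193 mm) begins 47 mm behind the grasp point.
Start: joints at [-50.816, 20.546, 0.682, 0, -70.136, -16.507], TCP at [0.26, -0.623, 0.241] pointing down, gripper open.
Joint ranges: [-176.03, 176.03], [-82.01, 121.73], [-58.28, 71.71], [-173.87, 95.51], [-174.79, -0.11], [-173.66, 173.66]. Speed limits (degrees/s): [136.94, 136.94, 172.46, 180, 180, 180].

INTERFACE

Orientations are given as [roll, pitch, yaw] about the fixed x, y, z axes, in that order (R = Rz(yaw) Ry(pitch) Rx(roll)).
In Python, from plant import r gives the robot as it stands.
- The arm moves only by the tool send_rows, never from a script. Its argument "steps" is a list of rows, each an object with "dp": the shift along the tool's x, y, z in mm, a list of three; "roll": the turn about the tool's z in rad; "jaw": the opening in per cent of the stroke, from 0 (shut) to 100 (fully open). In form: [{"dp": [tx, ty, tz], "roll": roll, "jaw": jaw}, ...]. A call has 1 to 5 rows; each row is the pose to reach, as a shift and turn from the pose commanded when the call began, along the tool's axes at that moment; what a row does not reach only later rows make up. A row lasts 1/8 s, in which the tool goes at most 62.5 mm and 10.7 degrees, less where a joint would pass 70% of its speed; a pose out of reach is approached as far as the arm can. A call with a gripper value outside its range is refused whole. The fingers move at their own pace and stop on an object; "newtons" is the grip in N (left out, the last holds). Time passes only in rows, so rows that repeat a pose let the fingers close. It gives the time, the measured TCP pose, the force, the opening and the grip force at its end, in the units of the state.
- r.get_state(): the state, without advancing time (a new reading comes with each control period).
- r.capture(name): name is "side" or "top" or "wrist"; returns a dict with "image" (420x560x3 uint8, blue, green, red), "K" (3x3 intrinsics, pixels), "rvec" (rotation vector, rad) and "tvec" (3), from world to camera coordinates, as OpenCV has them. Camera axes: x right, y down, z forward; pixel columns grow to the right and rows downward; lengths in m; the calibration is good to about 2 mm. The wrist camera is an equidistant fisheye: a pixel r from the principal point sees the ray r / f radians off the axis. A picture is of the moment at which its call begins. There is no depth.
- r.close_job(): hands the job in; it is judged then, once.
The state is a dict: "time_s": time; "joints": joint angles; "qd": joint speeds; "joint_torque": joint torques, N m; "tcp_pos": TCP position; "eef_rot": TCP orientation; "contact_force": force on the tool from outside, world axes, zero at the start; "moment": the same for the moment, N m; "gripper_width": finger opening in m; "gripper_force": force on a finger pad.
Only numpy, scipy, OpenCV 4.12 (cv2) and the standard library are available. Lean on these libraries where they do the work, as an engineer would, in place of code of your own. Each camera call takes 0.05 s, during which the arm holds its last target. There are 200 camera calls.

TASK

A whole corn cob is jammed across the spout of the tilting pan: push it back into the wide part of the pan, lift it out and lay it on the chopping board, and slide the loose handle onto the pan's stub, fully home, until the spring button snaps out through its hole. Then, with the handle, tip the pan so that the cut pieces of corn in it slide out into the steel bowl, and lower it fully back to level. In the end every cut piece, also any that lay on the chopping board, is in the bowl, the whole cob lies on the board, the handle stays locked on, and the other things on the counter still stand where they were.

Things in the scene. Friction and masses are not known exactly. Their poses are not given: they have to be found in the camera images.
- tilt_stand: countertop tilting pan: fixed steel housing, dark control panel with knob on the side facing the robot (own -x). Origin on the counter below the pan's hinge; the spout points along own +y over the bowl, the stub for the handle along own -y. Housing x -106..106, y -205..-40, z 18..104 mm; cheek plates at x = +-100 mm carry the hinge
- pan (a joint): tilt of the open steel pan about its hinge (along the stand's x, 122 mm above the counter, 25 mm behind the spout's lip): 0 = level, on its stop; grows to 0.9 rad as the stub end is lifted and the spout dips. Little friction: it falls back level when let go. The pan weighs 0.7 kg and is slippery inside (friction about 0.25)
- pan_hinge (a point): on the pan's hinge axis, mid-width, level with the pan floor; own axes are the pan's: y to the spout, z up from the floor. Inside: rear wall at y = -205 mm; walls at x = +-105 from y = -205 to -65, tapering to +-75 at y = -10, then parallel to the open lip at y = +25. Walls 4 mm thick, 54 mm high
- pan_floor (a point): middle of the wide part of the pan's floor, 135 mm behind the hinge; moves with the pan. Along the two tapered walls in front of the wide part the top rim, 54 to 57 mm above the floor, is turned 20 mm inward, so a thing whose ends are under it cannot be lifted straight up
- spout_lip (a point): middle of the open lip of the spout, at floor level; moves with the pan
- stub_tip (a point): tip of the square stub (20 mm thick, 56 mm long with a tapered nose, its axis 18 mm above the pan floor) that sticks out behind the pan's rear wall along the pan's -y; the handle slides on in the pan's +y direction
- handle_home (a point): where the centre of the handle (handle) is when it is fully home: on the stub's axis 19 mm beyond its tip, axes as the pan's; the mouth then rests on the flange at the stub's root. Moves with the pan
- snap_button (a joint): brass spring button in the top of the stub, 28 mm from the flange, 11 mm thick, 6.5 mm proud: 0 = fully out, 0.0085 m = pressed in. The handle's chamfered mouth presses it down by itself (spring 3 to 7 N, under 10 N of push along the stub); it springs out to 0 when a hole of the handle stands over it
- handle: slip-on handle: square tube 36 x 36 x 150 mm, origin at its centre, own y along it to the open steel mouth; rear 88 mm black rubber, front bare steel with a 23 mm square bore 62 mm deep, chamfered mouth and a 14 mm hole in each of its four sides, 28 mm from the mouth, so any side may be up. Starts lying on the counter; about 0.16 kg
- handle_mouth (a point): centre of the handle's open mouth, 75 mm from its origin
- whole_cob: whole yellow corn cob, 185 mm long, 42 mm thick, thinner towards the ends; origin at its centre, own x along it. Starts jammed across the tapering part of the pan in front of the spout, its ends under the inturned rims; weighs about 0.18 kg
- steel_bowl: round steel mixing bowl, 208 mm across the rim, 95 mm high, floor about 84 mm across, walls flaring; origin at the centre of its underside. Stands loose on the counter under the spout
- board: white chopping board 240 x 340 x 10 mm lying on the counter (fixed), origin at the centre of its underside, own x away from the robot, own y along its length; room for the cob beside the pieces. The upright round post of the rack behind stands on the counter about 90 mm beyond its far edge: keep the wrist clear of it
- salt_shaker: salt shaker, 44 mm wide, 90 mm high, standing behind the pan; origin under its centre; bystander, leave alone
- kitchen_timer: red and white timer, 56 mm wide, 37 mm high, origin under its centre; bystander, leave alone
- sauce_mustard: yellow squeeze bottle, 56 mm wide, 199 mm high, at the back, origin under its centre; bystander, leave alone
- dressing_pouch: white stand-up pouch with yellow foot, 47 x 75 x 150 mm, origin under its centre; bystander, leave alone
- piece_a: piece of cut corn cob, a yellow round chunk 45 mm in diameter and 50 mm long with flat cut ends; origin at its centre, own z along its axis. May be absent. Starts standing on end in the rear of the pan
- piece_b: piece of cut corn cob, a yellow round chunk 45 mm in diameter and 50 mm long with flat cut ends; origin at its centre, own z along its axis. May be absent. Starts standing on end in the rear of the pan
- piece_c: piece of cut corn cob, a yellow round chunk 45 mm in diameter and 50 mm long with flat cut ends; origin at its centre, own z along its axis. May be absent. Starts standing on end in the rear of the pan
- piece_d: piece of cut corn cob, a yellow round chunk 45 mm in diameter and 50 mm long with flat cut ends; origin at its centre, own z along its axis. May be absent. Starts standing on end on the chopping board
- piece_e: piece of cut corn cob, a yellow round chunk 45 mm in diameter and 50 mm long with flat cut ends; origin at its centre, own z along its axis. May be absent. Starts standing on end on the chopping board
- piece_f: piece of cut corn cob, a yellow round chunk 45 mm in diameter and 50 mm long with flat cut ends; origin at its centre, own z along its axis. May be absent. Starts standing on end on the chopping board
Not all that is in view belongs to the job. What is shaped like the handle but pink is not meant.

How it is judged:
By the outcome, as a careful person would: the job done as asked, in the order asked, and still so for the second after the job is handed in, with the robot touching nothing.
Of piece_a, piece_b, piece_c, piece_d, piece_e, piece_f only 4 to 6 are there at a start; the rules pass over those that are not, and their reading is None.
At some moment in a run one of piece_d, piece_e, piece_f, handle may be knocked a few centimetres aside while the robot is not near it.
Once in a run the grip may slacken for a moment while it holds something.
It also fails if it takes over 210 s, if anything falls off the work surface, if the arm or the gripper's body presses on something with over 40 N, if the wrist force passes 120 N, or if a joint passes its speed limit or range.

## Working session

There is one attempt and no reset: what is moved stays moved. The work goes in short steps, Python scripts to look and compute and a tool call to move; the robot and the scene stay as the last step left them, time stands still between calls to the robot, and variables do not carry over. Pictures are saved under pics/ and viewed, at most 14 in all, crops included, and the job is handed in when it is done.

Besides the shell and the picture viewer there is one more tool, called after "Request:" in YAML: its name, and indented under it one key for each argument. send_rows: Moves the arm, as the interface text tells. Its arguments: {"type":"object","properties":{"steps":{"type":"array","items":{"type":"object","properties":{"dp":{"type":"array","items":{"type":"number"}},"roll":{"type":"number"},"jaw":{"type":"number"}}}},"newtons":{"type":"number"}},"required":["steps"]}

```bash
ls; mkdir -p pics
cat > h.py <<'E'
import numpy as np, cv2
from plant import r
from scipy.spatial.transform import Rotation as Ro
def snap(cam,name,scale=1,crop=None):
    c=r.capture(cam); im=c["image"]
    np.savez('pics/'+name+'.npz',**{k:np.array(c[k]) for k in("image","K","rvec","tvec")})
    if crop: x0,y0,x1,y1=crop; im=im[y0:y1,x0:x1]
    if scale!=1: im=cv2.resize(im,None,fx=scale,fy=scale,interpolation=cv2.INTER_CUBIC)
    cv2.imwrite('pics/'+name+'.png',im); return c
def load(name): return dict(np.load('pics/'+name+'.npz'))
def ray(c,u,v,wrist=False):
    K=np.array(c["K"]);R=cv2.Rodrigues(np.array(c["rvec"],float))[0];t=np.array(c["tvec"],float).ravel()
    x=(u-K[0,2])/K[0,0];y=(v-K[1,2])/K[1,1]
    if wrist:
        a=np.hypot(x,y);d=np.array([x/a*np.sin(a),y/a*np.sin(a),np.cos(a)]) if a>1e-9 else np.array([0,0,1.])
    else: d=np.array([x,y,1.])
    return -R.T@t, R.T@d
def atz(c,u,v,z,wrist=False):
    o,d=ray(c,u,v,wrist); return o+d*(z-o[2])/d[2]
def proj(c,p,wrist=False):
    K=np.array(c["K"]);R=cv2.Rodrigues(np.array(c["rvec"],float))[0];t=np.array(c["tvec"],float).ravel()
    q=R@np.array(p,float)+t
    if wrist:
        rr=np.hypot(q[0],q[1]);a=np.arctan2(rr,q[2]);return K[:2,2]+np.array([K[0,0]*q[0],K[1,1]*q[1]])/rr*a
    return K[:2,2]+np.array([K[0,0]*q[0],K[1,1]*q[1]])/q[2]
def go(p,yaw=None):
    "dp (mm, tool axes) and roll (rad) to reach world p, tool down"
    s=r.get_state();R=Ro.from_euler('xyz',s["eef_rot"],degrees=True)
    return np.round(R.inv().apply(np.array(p)-s["tcp_pos"])*1000,1)
E
python3 -c "
from h import *
s=r.get_state();print(s)
for n in('top','side'):
    c=snap(n,n+'0',1.4);print(n,c['K'],np.ravel(c['rvec']),np.ravel(c['tvec']),ray(c,280,210))
"
```

```text
pics
{'time_s': 0.0, 'joints': array([-5.08172132e+01,  2.05910329e+01,  6.33629744e-01, -1.96423955e-02,
       -7.01361271e+01, -1.65059926e+01]), 'qd': array([-0.01907649,  0.12028918, -0.08287411,  0.03059909, -0.04085825,
       -0.06220457]), 'joint_torque': array([ 2.75791681e-03, -5.82715380e+01,  2.93055975e+01,  6.99669912e+00,
        7.02558857e-03, -1.46841026e-04]), 'tcp_pos': array([ 0.26001712, -0.6224011 ,  0.23962762]), 'eef_rot': array([ 1.79905078e+02, -8.87174348e-03, -1.57329888e+02]), 'contact_force': array([-0.62249051,  0.04563367, -0.22813345]), 'moment': array([-0.00992699, -0.02236135, -0.0035776 ]), 'gripper_force': 0.0, 'gripper_width': 0.08748588175971556}
top [[471.50098308   0.         284.67186492]
 [  0.         471.50098308 215.44910848]
 [  0.           0.           1.        ]] [ 2.17275908 -2.19949402  0.03244609] [-0.01474317  0.57050083  1.2873571 ] (array([ 0.50508751, -0.04774812,  1.31361471]), array([ 0.06174891,  0.02975922, -0.9977641 ]))
side [[469.22893517   0.         273.39197306]
 [  0.         469.22893517 207.9048506 ]
 [  0.           0.           1.        ]] [ 2.05475271 -0.38670914  0.22329118] [-0.54813946  0.17150801  1.37467613] (array([ 0.10875405, -1.23765005,  0.82219294]), array([ 0.32722466,  0.80560179, -0.49411338]))
```

View pics/top0.png

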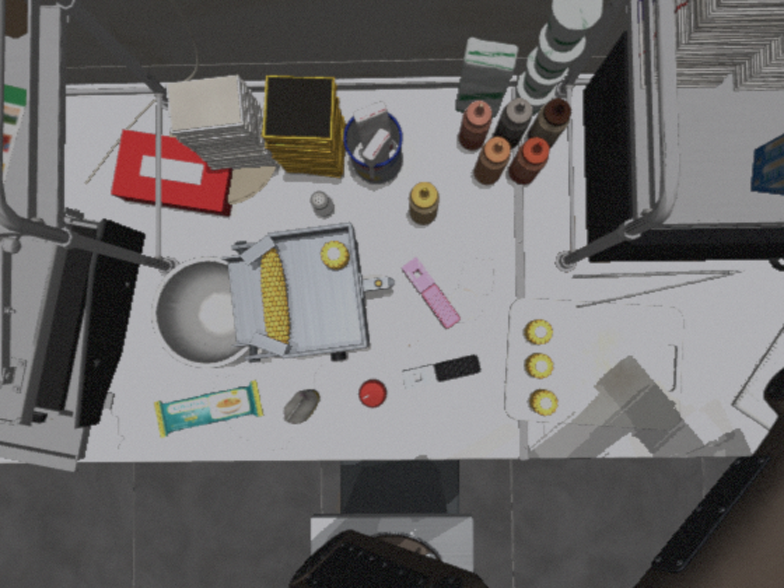

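View pics/side0.png

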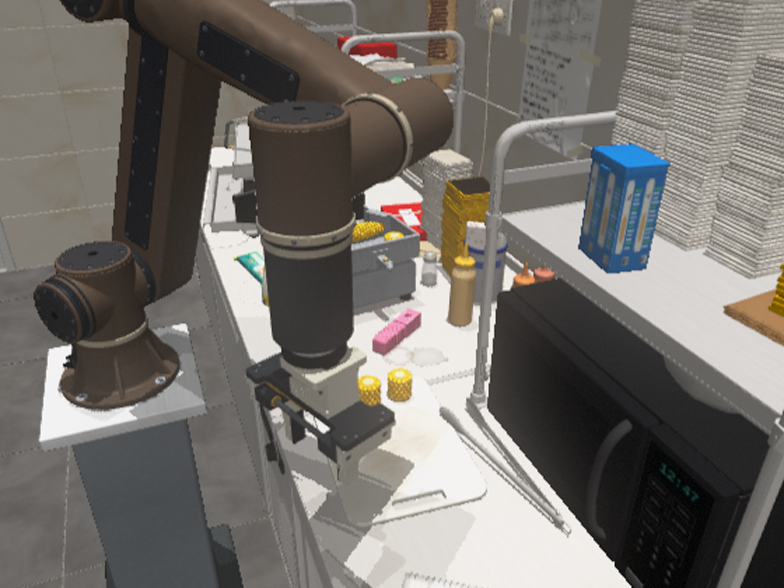

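Top picture: the cob lies at (273,293), one piece stands in the pan at (335,255), and the stub is at (380,283). Handle candidates are the black and steel tube at (442,372), which is the one I want, and the pink one at (430,292), a decoy. Board pieces are at (540,331), (540,366) and (543,403). A close crop follows to check.

```bash
python3 -c "
from h import *
im=load('top0')['image'][150:290,150:350]
cv2.imwrite('pics/crop0.png',cv2.resize(im,None,fx=4,fy=4,interpolation=cv2.INTER_CUBIC))"
```

```text
(no output)
```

View pics/crop0.png

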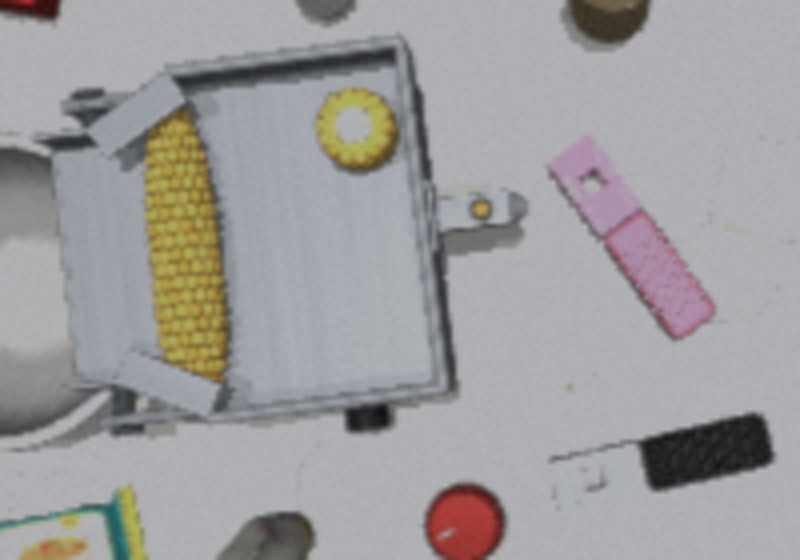

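The crop shows the rear rim corners at (405,38) and (455,392), the spout lip at (55,150) to (75,385), and the stub from its root (440,212) to its tip (525,207). The real handle runs from its mouth (552,482) to its end (770,440), and its hole shows at (595,478).

```bash
python3 -c "
from h import *
c=load('top0')
P=lambda u,v,z:atz(c,150+u/4,150+v/4,z)
a,b=P(405,38,.176),P(455,392,.176);print('rear rim',a,b,np.linalg.norm(a-b))
l1,l2=P(55,150,.122),P(75,385,.122);print('lip',l1,l2,(l1+l2)/2,np.linalg.norm(l1-l2))
print('stub',P(440,212,.15),P(525,207,.15),'button',P(481,209,.156))
print('stub axis dir deg',np.degrees(np.arctan2(*((l1+l2)/2-(a+b)/2)[[1,0]])),np.degrees(np.arctan2(*(a-b)[[1,0]]))+90)
m,e=P(552,482,.036),P(770,440,.036);print('handle',m,e,np.degrees(np.arctan2(*(m-e)[[1,0]])),np.linalg.norm(m-e))
p,q=P(172,115,.14),P(200,380,.14);print('cob',p,q,P(187,245,.164),np.linalg.norm(p-q),np.degrees(np.arctan2(*(p-q)[[1,0]])))
print('pieceA',P(355,127,.172))
for u,v in((540,331),(540,366),(543,403)):print(atz(c,u/1.4,v/1.4,.06))
for u,v in((508,300),(684,312),(505,415)):print('board',atz(c,u/1.4,v/1.4,.01))
print('post',atz(c,565/1.4,262/1.4,.0),'bowl',atz(c,152/1.4,312/1.4,.095))
for n,u,v,z in(('timer/red',372,393,.03),('salt',320,200,.09),('mustard',424,192,.19)):print(n,atz(c,u/1.4,v/1.4,z))
"
```

```text
rear rim [0.69954633 0.05480841 0.176     ] [0.48425233 0.02639015 0.176     ] 0.21716147442773992
lip [0.64020811 0.28391925 0.122     ] [0.49042095 0.27100166 0.122     ] [0.56531453 0.27746045 0.122     ] 0.15034313114199369
stub [0.59511656 0.036328   0.15      ] [ 0.59751871 -0.01636717  0.15      ] button [0.59616878 0.0105937  0.156     ]
stub axis dir deg 96.40395703641546 97.51942698639712
handle [ 0.42038855 -0.02939485  0.036     ] [ 0.44702659 -0.17656523  0.036     ] 100.25953951546819 0.14956171100757285
cob [0.65921469 0.20504055 0.14      ] [0.49286105 0.18783786 0.14      ] [0.5758148  0.19079555 0.164     ] 0.16724074292051933 5.903991506541033
pieceA [0.64605041 0.0861434  0.172     ]
[ 0.50900998 -0.28928763  0.06      ]
[ 0.44313355 -0.28781481  0.06      ]
[ 0.37381352 -0.29187952  0.06      ]
board [ 0.57094652 -0.23747438  0.01      ]
board [ 0.54301708 -0.58060994  0.01      ]
board [ 0.34598689 -0.22713894  0.01      ]
post [ 0.64566047 -0.35341394  0.        ] bowl [0.55273797 0.43592863 0.095     ]
timer/red [0.39306406 0.03141667 0.03      ]
salt [0.75916517 0.12183932 0.09      ]
mustard [ 0.74940838 -0.07118414  0.19      ]
```

```bash
cat >> h.py <<'E'
YAW=6.5; H=np.array([0.5683,0.2526,0.122])   # pan frame (hinge at floor level)
def pan(x,y,z):
    R=Ro.from_euler('z',YAW,degrees=True); return H+R.apply(np.array([x,y,z])/1000)
def plan(*way,v=55):
    "way: (pos, yaw) waypoints, tool down; prints per call the dp/roll of each row; start = measured"
    s=r.get_state();p=np.array(s["tcp_pos"]);y=s["eef_rot"][2]
    for q,w in way:
        q=np.array(q,float);d=(w-y+180)%360-180
        n=max(1,int(np.ceil(max(np.linalg.norm(q-p)*1000/v,abs(d)/10))))
        for i in range(0,n,5):
            Rm=Ro.from_euler('xyz',[180,0,y+d*i/n],degrees=True);out=[]
            for k in range(i+1,min(i+5,n)+1):
                t=Rm.inv().apply((q-p)*(k-i)/n)*1000
                out.append([*(int(round(a)) if n>1 else round(a,1) for a in t),round(-np.radians(d*(k-i)/n),3)])
            print(out)
        p,y=q,y+d
        print('--')
def st():
    s=r.get_state();print(round(s['time_s'],2),'q',np.round(s['joints'],0),np.round(s['tcp_pos'],4),np.round(s['eef_rot'],1),'F',np.round(s['contact_force'],1),'w',round(s['gripper_width'],4),round(s['gripper_force'],1))
E
python3 -c "
from h import *
c=load('top0');print('bowl',atz(c,207/1.4,312/1.4,.095))
plan(([.40,-.25,.30],-110),(pan(0,-8,80),-83.5),(pan(0,-8,22),-83.5))"
```

```text
bowl [0.5514584  0.33290543 0.095     ]
[[-34, 36, -8, np.float64(-0.103)], [-68, 72, -15, np.float64(-0.207)], [-102, 109, -23, np.float64(-0.31)], [-136, 145, -30, np.float64(-0.413)], [-170, 181, -38, np.float64(-0.516)]]
[[-48, 15, -8, np.float64(-0.103)], [-95, 29, -15, np.float64(-0.207)], [-143, 44, -23, np.float64(-0.31)]]
--
[[-52, 1, 10, np.float64(-0.046)], [-105, 2, 20, np.float64(-0.093)], [-157, 3, 29, np.float64(-0.139)], [-209, 4, 39, np.float64(-0.185)], [-261, 5, 49, np.float64(-0.231)]]
[[-51, -11, 10, np.float64(-0.046)], [-102, -22, 20, np.float64(-0.093)], [-153, -33, 29, np.float64(-0.139)], [-204, -44, 39, np.float64(-0.185)], [-256, -55, 49, np.float64(-0.231)]]
--
[[0, 0, 29, np.float64(-0.0)], [0, 0, 58, np.float64(-0.0)]]
--
```

Request:
send_rows:
  steps:
    - {"dp":[-34,36,-8],"roll":-0.103,"jaw":45}
    - {"dp":[-68,72,-15],"roll":-0.207,"jaw":45}
    - {"dp":[-102,109,-23],"roll":-0.31,"jaw":45}
    - {"dp":[-136,145,-30],"roll":-0.413,"jaw":45}
    - {"dp":[-170,181,-38],"roll":-0.516,"jaw":45}

```text
time_s: 0.72
tcp_pos: [0.3474, -0.3886, 0.2785]
eef_rot: [180.0, 0.0, -127.6]
contact_force: [1.4, 0.7, 1.1]
gripper_width: 0.0437
gripper_force: 0.0
```

Request:
send_rows:
  steps:
    - {"dp":[-48,15,-8],"roll":-0.103,"jaw":45}
    - {"dp":[-95,29,-15],"roll":-0.207,"jaw":45}
    - {"dp":[-143,44,-23],"roll":-0.31,"jaw":45}

```text
time_s: 1.1
tcp_pos: [0.4001, -0.2487, 0.3016]
eef_rot: [180.0, 0.0, -109.8]
contact_force: [0.9, 0.4, 0.3]
gripper_width: 0.0392
gripper_force: 0.0
```

Request:
send_rows:
  steps:
    - {"dp":[-52,1,10],"roll":-0.046,"jaw":45}
    - {"dp":[-105,2,20],"roll":-0.093,"jaw":45}
    - {"dp":[-157,3,29],"roll":-0.139,"jaw":45}
    - {"dp":[-209,4,39],"roll":-0.185,"jaw":45}
    - {"dp":[-261,5,49],"roll":-0.231,"jaw":45}

```text
time_s: 1.72
tcp_pos: [0.4847, -0.0015, 0.2522]
eef_rot: [-180.0, 0.0, -96.7]
contact_force: [1.0, -0.7, 0.2]
gripper_width: 0.0394
gripper_force: 0.0
```

Request:
send_rows:
  steps:
    - {"dp":[-51,-11,10],"roll":-0.046,"jaw":45}
    - {"dp":[-102,-22,20],"roll":-0.093,"jaw":45}
    - {"dp":[-153,-33,29],"roll":-0.139,"jaw":45}
    - {"dp":[-204,-44,39],"roll":-0.185,"jaw":45}
    - {"dp":[-256,-55,49],"roll":-0.231,"jaw":45}

```text
time_s: 2.35
tcp_pos: [0.5695, 0.246, 0.2029]
eef_rot: [180.0, -0.0, -83.4]
contact_force: [-0.3, -0.7, 0.3]
gripper_width: 0.0392
gripper_force: 0.0
```

```bash
python3 -c "
from h import *
st();snap('wrist','w1',1.3)
plan((pan(0,-8,22),-83.5),(pan(0,-74,22),-83.5),v=12)"
```

```text
2.35 q [ 41.  17. -10.  -0. -63. -35.] [0.5695 0.246  0.2029] [180.   -0.  -83.4] F [-0.3 -0.7  0.3] w 0.0392 0.0
[[1, 1, 11, np.float64(0.001)], [2, 1, 23, np.float64(0.002)], [4, 2, 34, np.float64(0.003)], [5, 2, 45, np.float64(0.004)], [6, 3, 57, np.float64(0.006)]]
--
[[11, 0, 0, np.float64(-0.0)], [22, 0, 0, np.float64(-0.0)], [33, 0, 0, np.float64(-0.0)], [44, 0, 0, np.float64(-0.0)], [55, 0, 0, np.float64(-0.0)]]
[[11, 0, 0, np.float64(-0.0)]]
--
```

View pics/w1.png

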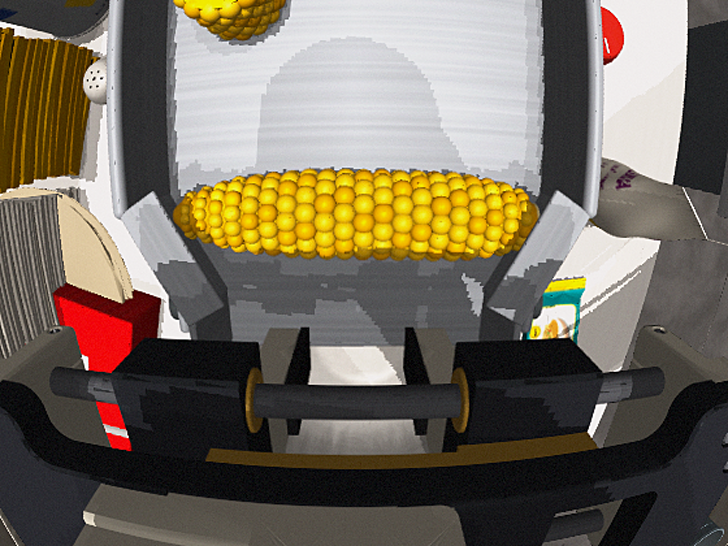

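The wrist view shows the fingers centred between the inturned rims (225..497), with the cob at (360,213) and its ends just under the rims. I'll descend and push.

Request:
send_rows:
  steps:
    - {"dp":[1,0,15],"roll":0,"jaw":45}
    - {"dp":[2,1,30],"roll":0,"jaw":45}
    - {"dp":[3,1,45],"roll":0,"jaw":45}
    - {"dp":[3,1,57],"roll":0,"jaw":45}
    - {"dp":[3,1,58],"roll":0,"jaw":45}

```text
time_s: 3.02
tcp_pos: [0.5683, 0.2406, 0.1446]
eef_rot: [179.9, -0.0, -83.6]
contact_force: [-0.5, -0.8, -0.1]
gripper_width: 0.0396
gripper_force: 0.0
```

Request:
send_rows:
  steps:
    - {"dp":[8,0,0],"jaw":45,"roll":0}
    - {"dp":[16,0,0],"jaw":45,"roll":0}
    - {"dp":[24,0,0],"jaw":45,"roll":0}
    - {"dp":[32,0,0],"jaw":45,"roll":0}
    - {"dp":[40,0,0],"jaw":45,"roll":0}

```text
time_s: 3.65
tcp_pos: [0.5734, 0.2011, 0.1457]
eef_rot: [-180.0, 0.0, -83.5]
contact_force: [0.6, 1.2, 0.8]
gripper_width: 0.0395
gripper_force: 0.5
```

Request:
send_rows:
  steps:
    - {"dp":[7,0,0],"jaw":45,"roll":0}
    - {"dp":[14,0,0],"jaw":45,"roll":0}
    - {"dp":[21,0,0],"jaw":45,"roll":0}
    - {"dp":[28,0,0],"jaw":45,"roll":0}
    - {"dp":[28,0,0],"jaw":45,"roll":0}

```text
time_s: 4.28
tcp_pos: [0.5763, 0.1731, 0.1454]
eef_rot: [180.0, -0.0, -83.6]
contact_force: [-0.5, 0.4, 0.6]
gripper_width: 0.0395
gripper_force: 0.0
```

```bash
python3 -c "
from h import *
st();snap('wrist','w2',1.3)"
```

```text
4.28 q [ 35.  18. -16.   0. -56. -29.] [0.5763 0.1731 0.1454] [180.   -0.  -83.6] F [-0.5  0.4  0.6] w 0.0395 0.0
```

View pics/w2.png

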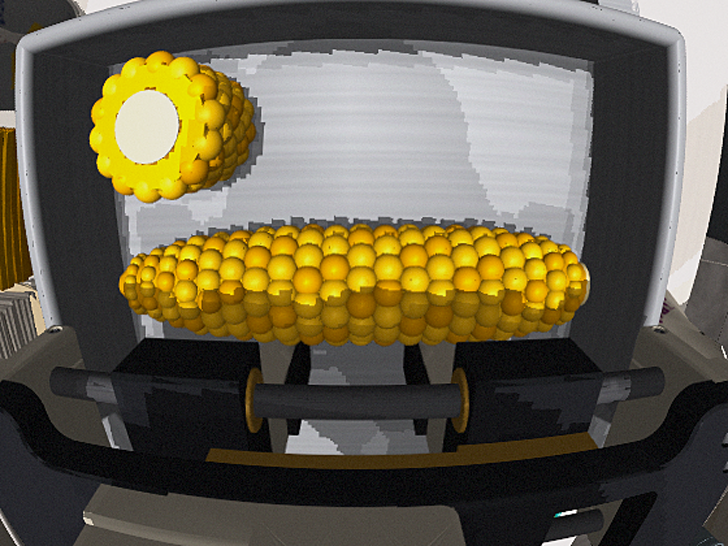

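The cob is now in the wide part, with its ends at (122,285) and (588,283). It lies straight and against the fingers, clear of the piece at (165,130).

```bash
python3 -c "
from h import *
c=load('w2')
a=atz(c,122/1.3,285/1.3,.143,True);b=atz(c,588/1.3,283/1.3,.143,True);print(a,b,np.linalg.norm(a-b),(a+b)/2)
m=(a+b)/2;R=Ro.from_euler('z',-YAW,degrees=True);print(R.apply(m-H)*1000, R.apply(atz(c,147/1.3,127/1.3,.172,True)-H)*1000)
print('fin',pan(0,-105,22))
m[2]=.25
ang=np.degrees(np.arctan2(*(a-b)[[1,0]]));print(ang)
plan((pan(0,-80,125),-84),(m,-180+ang),(m-[0,0,.105],-180+ang))
"
```

```text
[0.67630795 0.15187453 0.143     ] [0.48576076 0.12951501 0.143     ] 0.19185458140289915 [0.58103436 0.14069477 0.143     ]
[-1.55342752e-02 -1.12627457e+02  2.10000000e+01] [  61.45714114 -172.34319899   50.        ]
fin [0.58018634 0.14827496 0.144     ]
6.69269718830673
[[0, -1, -51, np.float64(0.004)], [0, -1, -102, np.float64(0.008)]]
--
[[4, 0, 0, np.float64(0.173)], [7, 0, -1, np.float64(0.346)], [11, 0, -1, np.float64(0.52)], [15, 0, -1, np.float64(0.693)], [18, 0, -2, np.float64(0.866)]]
[[2, -3, 0, np.float64(0.173)], [5, -6, -1, np.float64(0.346)], [7, -8, -1, np.float64(0.52)], [9, -11, -1, np.float64(0.693)]]
--
[[0, 0, 52, np.float64(-0.0)], [0, 0, 105, np.float64(-0.0)]]
--
```

Request:
send_rows:
  steps:
    - {"dp":[-3,0,-3],"roll":0,"jaw":45}
    - {"dp":[-3,0,-50],"roll":0,"jaw":60}
    - {"dp":[-1,0,-103],"roll":0,"jaw":100}

```text
time_s: 4.7
tcp_pos: [0.5758, 0.1749, 0.2491]
eef_rot: [179.9, -0.1, -83.5]
contact_force: [1.8, 0.1, -0.2]
gripper_width: 0.0543
gripper_force: 0.0
```

Request:
send_rows:
  steps:
    - {"dp":[5,0,0],"roll":0.173,"jaw":100}
    - {"dp":[9,0,0],"roll":0.346,"jaw":100}
    - {"dp":[14,0,0],"roll":0.52,"jaw":100}
    - {"dp":[18,0,0],"roll":0.693,"jaw":100}
    - {"dp":[23,0,0],"roll":0.866,"jaw":100}

```text
time_s: 5.32
tcp_pos: [0.5788, 0.1522, 0.2487]
eef_rot: [-180.0, -0.0, -133.4]
contact_force: [-0.1, -0.3, 0.2]
gripper_width: 0.0875
gripper_force: 0.0
```

Request:
send_rows:
  steps:
    - {"dp":[2,-2,0],"roll":0.173,"jaw":100}
    - {"dp":[4,-4,0],"roll":0.346,"jaw":100}
    - {"dp":[5,-6,0],"roll":0.52,"jaw":100}
    - {"dp":[7,-8,0],"roll":0.698,"jaw":100}

```text
time_s: 5.82
tcp_pos: [0.5799, 0.1417, 0.2487]
eef_rot: [-180.0, -0.0, -173.4]
contact_force: [-1.1, 0.4, -0.1]
gripper_width: 0.0877
gripper_force: 0.0
```

```bash
python3 -c "
from h import *
st();plan(([.5808,.1418,.145],-173.4))
print(r.get_state()['joints'])"
```

```text
5.83 q [  32.   13.   -9.    0.  -68. -116.] [0.5799 0.1417 0.2487] [-180.    -0.  -173.4] F [-1.1  0.4 -0.1] w 0.0877 0.0
[[0, 0, 52, np.float64(-0.0)], [-1, 0, 104, np.float64(-0.001)]]
--
[ 3.24732614e+01  1.29587316e+01 -8.86548412e+00  1.75360430e-03
 -6.81776685e+01 -1.15917788e+02]
```

Request:
send_rows:
  steps:
    - {"dp":[0,0,35],"roll":0,"jaw":100}
    - {"dp":[0,0,70],"roll":0,"jaw":100}
    - {"dp":[0,0,95],"roll":0,"jaw":100}
    - {"dp":[0,0,103],"roll":0,"jaw":100}
    - {"dp":[0,0,103],"roll":0,"jaw":60}

```text
time_s: 6.45
tcp_pos: [0.58, 0.1416, 0.1457]
eef_rot: [-180.0, -0.0, -173.1]
contact_force: [0.0, -0.1, 0.0]
gripper_width: 0.0821
gripper_force: 0.0
```

Request:
send_rows:
  steps:
    - {"dp":[0,0,0],"roll":0,"jaw":20}
    - {"dp":[0,0,0],"roll":0,"jaw":20}
    - {"dp":[0,0,0],"roll":0,"jaw":20}
    - {"dp":[0,0,0],"roll":0,"jaw":20}
    - {"dp":[0,0,-8],"roll":0,"jaw":20}
  newtons: 35

```text
time_s: 7.08
tcp_pos: [0.5793, 0.1411, 0.1531]
eef_rot: [-180.0, -0.1, -173.2]
contact_force: [0.0, -0.7, -1.9]
gripper_width: 0.0408
gripper_force: 35.0
```

Request:
send_rows:
  steps:
    - {"dp":[0,0,-20],"roll":0,"jaw":20}
    - {"dp":[0,0,-50],"roll":0,"jaw":20}
    - {"dp":[0,0,-85],"roll":0,"jaw":20}
    - {"dp":[0,0,-120],"roll":0,"jaw":20}
    - {"dp":[0,0,-130],"roll":0,"jaw":20}

```text
time_s: 7.7
tcp_pos: [0.5807, 0.1417, 0.2863]
eef_rot: [179.9, 0.2, -173.1]
contact_force: [0.2, -0.2, -2.4]
gripper_width: 0.0414
gripper_force: 35.0
```

```bash
python3 -c "
from h import *
st();plan(([.46,-.10,.275],-175),([.445,-.44,.15],-175),([.445,-.44,.05],-175),v=45)"
```

```text
7.7 q [  32.   12.   -6.    0.  -73. -116.] [0.5807 0.1417 0.2863] [ 179.9    0.2 -173.1] F [ 0.2 -0.2 -2.4] w 0.0414 35.0
[[21, -32, 2, np.float64(0.005)], [42, -64, 3, np.float64(0.009)], [64, -97, 5, np.float64(0.014)], [85, -129, 6, np.float64(0.019)], [106, -161, 8, np.float64(0.023)]]
[[20, -33, 2, np.float64(0.005)], [41, -65, 3, np.float64(0.009)]]
--
[[5, -37, 14, np.float64(-0.0)], [10, -75, 28, np.float64(-0.0)], [15, -112, 42, np.float64(-0.0)], [20, -150, 56, np.float64(-0.0)], [25, -187, 69, np.float64(-0.0)]]
[[5, -37, 14, np.float64(-0.0)], [10, -75, 28, np.float64(-0.0)], [15, -112, 42, np.float64(-0.0)], [20, -150, 56, np.float64(-0.0)]]
--
[[0, 0, 33, np.float64(-0.0)], [0, 0, 67, np.float64(-0.0)], [0, 0, 100, np.float64(-0.0)]]
--
```

Request:
send_rows:
  steps:
    - {"dp":[21,-32,2],"roll":0.005,"jaw":20}
    - {"dp":[42,-64,3],"roll":0.009,"jaw":20}
    - {"dp":[64,-97,5],"roll":0.014,"jaw":20}
    - {"dp":[85,-129,6],"roll":0.019,"jaw":20}
    - {"dp":[106,-161,8],"roll":0.023,"jaw":20}

```text
time_s: 8.32
tcp_pos: [0.4927, -0.0322, 0.2746]
eef_rot: [180.0, -0.1, -174.5]
contact_force: [0.4, 1.0, -2.5]
gripper_width: 0.0413
gripper_force: 35.0
```

Request:
send_rows:
  steps:
    - {"dp":[20,-33,2],"roll":0.005,"jaw":20}
    - {"dp":[41,-65,3],"roll":0.009,"jaw":20}

```text
time_s: 8.57
tcp_pos: [0.458, -0.1008, 0.2715]
eef_rot: [180.0, -0.1, -175.0]
contact_force: [0.5, -0.6, -2.4]
gripper_width: 0.0411
gripper_force: 35.0
```

Request:
send_rows:
  steps:
    - {"dp":[5,-37,14],"roll":0,"jaw":20}
    - {"dp":[10,-75,28],"roll":0,"jaw":20}
    - {"dp":[15,-112,42],"roll":0,"jaw":20}
    - {"dp":[20,-150,56],"roll":0,"jaw":20}
    - {"dp":[25,-187,69],"roll":0,"jaw":20}

```text
time_s: 9.2
tcp_pos: [0.45, -0.2892, 0.2021]
eef_rot: [179.9, -0.1, -175.0]
contact_force: [0.6, 0.1, -2.4]
gripper_width: 0.0413
gripper_force: 35.0
```

Request:
send_rows:
  steps:
    - {"dp":[5,-37,14],"roll":0,"jaw":20}
    - {"dp":[10,-75,28],"roll":0,"jaw":20}
    - {"dp":[15,-112,42],"roll":0,"jaw":20}
    - {"dp":[20,-150,56],"roll":0,"jaw":20}
    - {"dp":[20,-150,56],"roll":0,"jaw":20}

```text
time_s: 9.82
tcp_pos: [0.4423, -0.4407, 0.1444]
eef_rot: [179.8, -0.2, -175.1]
contact_force: [0.0, 0.9, -2.4]
gripper_width: 0.0413
gripper_force: 35.0
```

```bash
python3 -c "
from h import *
st();snap('wrist','w3',1.3)"
```

```text
9.82 q [-27.  20. -13.  -0. -57. -58.] [ 0.4423 -0.4407  0.1444] [ 179.8   -0.2 -175.1] F [ 0.   0.9 -2.4] w 0.0413 35.0
```

View pics/w3.png

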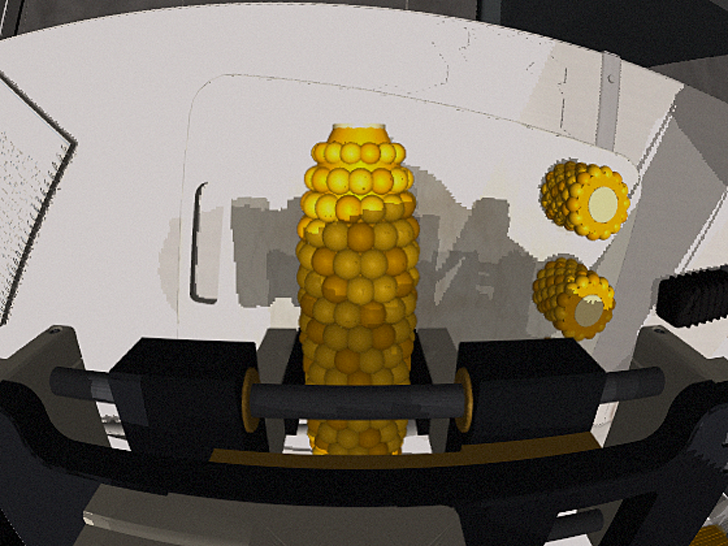

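The cob hangs level in the grip over free board space, with the board pieces to the right at (600,200) and (580,305). Lowering it now.

Request:
send_rows:
  steps:
    - {"dp":[0,0,40],"roll":0,"jaw":20}
    - {"dp":[0,0,75],"roll":0,"jaw":20}
    - {"dp":[0,0,97],"roll":0,"jaw":20}
    - {"dp":[0,0,105],"roll":0,"jaw":20}
    - {"dp":[0,0,108],"roll":0,"jaw":20}

```text
time_s: 10.5
tcp_pos: [0.4444, -0.4391, 0.0398]
eef_rot: [-180.0, 0.0, -174.9]
contact_force: [-0.1, 0.1, -1.1]
gripper_width: 0.0414
gripper_force: 3.5
```

Request:
send_rows:
  steps:
    - {"dp":[0,0,1],"roll":0,"jaw":30}
    - {"dp":[0,0,1],"roll":0,"jaw":58}
    - {"dp":[0,0,1],"roll":0,"jaw":70}
    - {"dp":[0,0,1],"roll":0,"jaw":80}
    - {"dp":[0,0,1],"roll":0,"jaw":80}

```text
time_s: 11.12
tcp_pos: [0.4442, -0.4396, 0.0388]
eef_rot: [-180.0, 0.0, -175.0]
contact_force: [0.4, 0.7, 0.3]
gripper_width: 0.0691
gripper_force: 0.0
```

Request:
send_rows:
  steps:
    - {"dp":[0,0,-15],"roll":0,"jaw":80}
    - {"dp":[0,0,-45],"roll":0,"jaw":80}
    - {"dp":[0,0,-85],"roll":0,"jaw":80}
    - {"dp":[0,0,-125],"roll":0,"jaw":80}
    - {"dp":[0,0,-135],"roll":0,"jaw":80}

```text
time_s: 11.75
tcp_pos: [0.4454, -0.4404, 0.178]
eef_rot: [-179.8, 0.3, -174.9]
contact_force: [0.9, -0.9, -0.2]
gripper_width: 0.0698
gripper_force: 0.0
```

```bash
python3 -c "
from h import *
st();c=snap('top','t2')
cv2.imwrite('pics/t2c.png',cv2.resize(c['image'][170:330,260:500],None,fx=3.3,fy=3.3,interpolation=cv2.INTER_CUBIC))"
```

```text
11.75 q [-27.  18. -11.   0. -60. -58.] [ 0.4454 -0.4404  0.178 ] [-179.8    0.3 -174.9] F [ 0.9 -0.9 -0.2] w 0.0698 0.0
```

View pics/t2c.png

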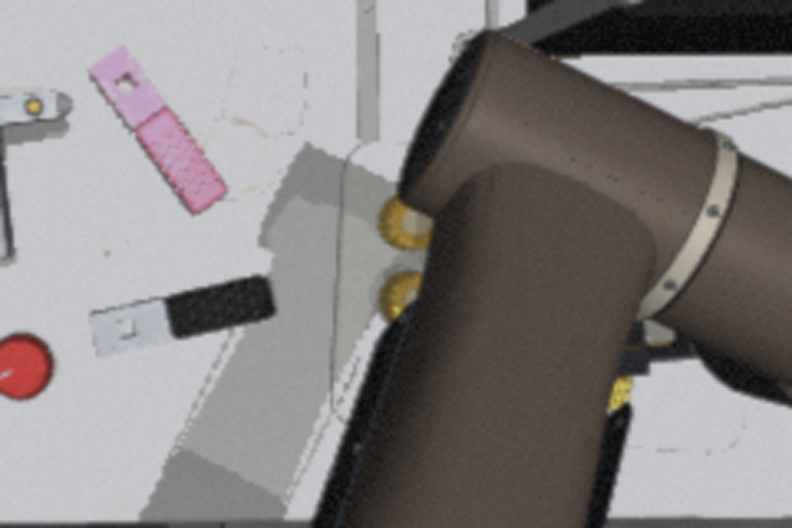

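Handle mouth centre is at (94,334) in the crop and its rear end at (273,297), unmoved. The cob is on the board, partly behind the arm.

```bash
python3 -c "
from h import *
c=load('t2');P=lambda u,v,z:atz(c,260+u/3.3,170+v/3.3,z)
m,e=P(93.5,334,.036),P(273,296,.030);cc=(m+e)/2;d=(m-e)/np.linalg.norm(m-e);print(m,e,cc,np.linalg.norm(m-e),np.degrees(np.arctan2(d[1],d[0])))
P2=lambda u,v:P(u,v,.036);print('hole',P2(125,328),'28 from mouth?',np.linalg.norm(P2(125,328)-m))
st();g=cc-.04*d;ang=np.degrees(np.arctan2(d[1],d[0]))
plan(([.44,-.20,.19],-130),([g[0],g[1],.12],ang-180))"
```

```text
[ 0.41846735 -0.03027089  0.036     ] [ 0.4475646  -0.17779848  0.03      ] [ 0.43301597 -0.10403468  0.033     ] 0.15048934102038644 101.15738688288931
hole [ 0.42308181 -0.05607087  0.036     ] 28 from mouth? 0.026209399466811622
11.8 q [-27.  18. -11.   0. -60. -58.] [ 0.4452 -0.4403  0.1777] [-179.8    0.2 -175. ] F [ 1.1 -0.1  0.1] w 0.0704 0.0
[[-3, 48, -2, np.float64(-0.157)], [-6, 96, -5, np.float64(-0.314)], [-10, 144, -7, np.float64(-0.471)], [-13, 192, -10, np.float64(-0.628)], [-16, 240, -12, np.float64(-0.785)]]
--
[[-7, 6, 12, np.float64(-0.149)], [-15, 12, 23, np.float64(-0.298)], [-22, 18, 35, np.float64(-0.446)], [-29, 24, 47, np.float64(-0.595)], [-37, 30, 58, np.float64(-0.744)]]
[[-9, -1, 12, np.float64(-0.149)]]
--
```

Request:
send_rows:
  steps:
    - {"dp":[-3,48,-2],"roll":-0.157,"jaw":80}
    - {"dp":[-6,96,-5],"roll":-0.314,"jaw":80}
    - {"dp":[-10,144,-7],"roll":-0.471,"jaw":80}
    - {"dp":[-13,192,-10],"roll":-0.628,"jaw":80}
    - {"dp":[-16,240,-12],"roll":-0.785,"jaw":80}

```text
time_s: 12.42
tcp_pos: [0.4383, -0.1975, 0.1851]
eef_rot: [180.0, -0.0, -129.7]
contact_force: [0.1, 0.1, 0.1]
gripper_width: 0.0699
gripper_force: 0.0
```

Request:
send_rows:
  steps:
    - {"dp":[-7,6,12],"roll":-0.149,"jaw":80}
    - {"dp":[-15,12,23],"roll":-0.298,"jaw":80}
    - {"dp":[-22,18,35],"roll":-0.446,"jaw":80}
    - {"dp":[-29,24,47],"roll":-0.595,"jaw":80}
    - {"dp":[-37,30,58],"roll":-0.744,"jaw":80}

```text
time_s: 13.05
tcp_pos: [0.439, -0.151, 0.1266]
eef_rot: [179.9, 0.0, -87.1]
contact_force: [-0.4, -0.0, 0.3]
gripper_width: 0.07
gripper_force: 0.0
```

Request:
send_rows:
  steps:
    - {"dp":[-5,0,12],"roll":-0.149,"jaw":80}
    - {"dp":[-9,-1,12],"roll":-0.149,"jaw":80}

```text
time_s: 13.3
tcp_pos: [0.4392, -0.1421, 0.1145]
eef_rot: [179.8, 0.0, -78.9]
contact_force: [-0.1, -0.6, -0.1]
gripper_width: 0.0701
gripper_force: 0.0
```

```bash
python3 -c "
from h import *
st();snap('wrist','w4',1.3)"
```

```text
13.3 q [  7.   8. -35.  -0. -47.   5.] [ 0.4392 -0.1421  0.1145] [179.8   0.  -78.9] F [-0.1 -0.6 -0.1] w 0.0701 0.0
```

View pics/w4.png

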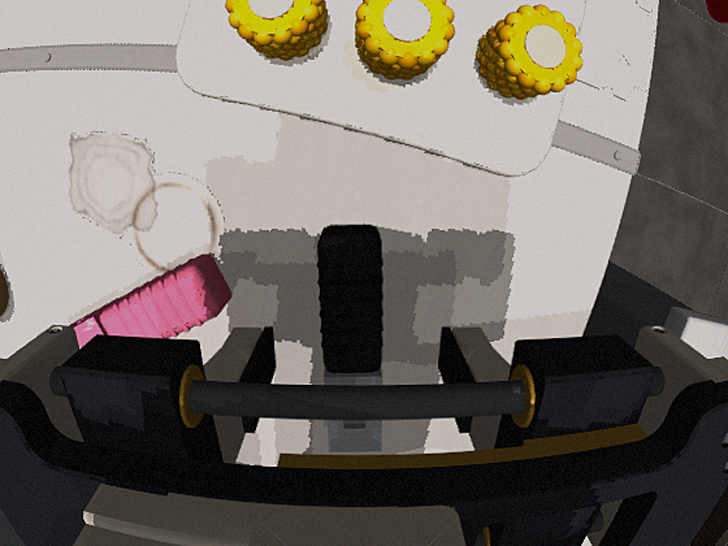

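```bash
python3 -c "
from h import *
c=load('w4');W=lambda u,v,z:atz(c,u/1.3,v/1.3,z,True)
e1=W(350,227,.036);print('end top',e1,'sides',W(320,300,.036),W(382,300,.036))
print('steel/rubber',W(352,373,.036),'pink corner',W(232,292,.03),W(212,255,.03))
t=load('t2');P=lambda u,v,z:atz(t,260+u/3.3,170+v/3.3,z);print(P(195,213,.03),P(228,188,.03))
s=r.get_state();R=Ro.from_euler('xyz',s['eef_rot'],degrees=True)
for p in(e1,W(232,292,.03),(W(320,300,.036)+W(382,300,.036))/2,W(352,373,.036)):print(R.inv().apply(p-s['tcp_pos'])*1000)
"
```

```text
end top [ 0.45020923 -0.17983411  0.036     ] sides [ 0.4590308  -0.13523527  0.036     ] [ 0.42447513 -0.14200579  0.036     ]
steel/rubber [ 0.43211066 -0.09142182  0.036     ] pink corner [ 0.51184834 -0.1272869   0.03      ] [ 0.52638257 -0.14779812  0.03      ]
[ 0.51634551 -0.11495051  0.03      ] [ 0.53659319 -0.14240702  0.03      ]
[39.16824156 -2.95421743 79.16218434]
[ -0.65604588 -73.49348596  85.06363762]
[-2.90162543 -2.51438355 79.16985404]
[-51.07297145  -2.05189491  79.17857474]
```

Request:
send_rows:
  steps:
    - {"dp":[3,-2.5,30],"roll":-0.01,"jaw":65}
    - {"dp":[3,-2.5,60],"roll":-0.01,"jaw":65}
    - {"dp":[3,-2.5,82],"roll":-0.01,"jaw":65}
    - {"dp":[3,-2.5,94],"roll":-0.01,"jaw":65}
    - {"dp":[3,-2.5,94],"roll":-0.01,"jaw":65}

```text
time_s: 13.98
tcp_pos: [0.4432, -0.1449, 0.0213]
eef_rot: [179.9, 0.0, -78.3]
contact_force: [0.4, 0.1, 1.1]
gripper_width: 0.0571
gripper_force: 0.0
```

Request:
send_rows:
  steps:
    - {"dp":[0,0,0],"roll":0,"jaw":20}
    - {"dp":[0,0,0],"roll":0,"jaw":20}
    - {"dp":[0,0,0],"roll":0,"jaw":20}
    - {"dp":[0,0,0],"roll":0,"jaw":20}
  newtons: 45

```text
time_s: 14.48
tcp_pos: [0.4438, -0.1448, 0.0222]
eef_rot: [-179.9, -0.0, -78.2]
contact_force: [-2.2, 0.3, 6.2]
gripper_width: 0.0356
gripper_force: 44.9
```

```bash
python3 -c "
from h import *
st()
s=r.get_state()
# TCP target so that handle axis on stub axis: grasp is 5mm behind TCP; handle z axis at .018 when tcp at s
dz=s['tcp_pos'][2]-.018; print('tcp above handle axis',dz*1000)
print('stub tip pan y ~ -265:',pan(0,-265,18))
# handle centre to tcp 38mm: tcp pan y for mouth 40mm short of the tip
y0=-265-40-75-38
plan(([*s['tcp_pos'][:2],.17],s['eef_rot'][2]),(pan(0,y0,18+dz*1000),-83.5))
"
```

```text
14.47 q [  6.  17. -40.   0. -33.   6.] [ 0.4438 -0.1448  0.0222] [-179.9   -0.   -78.2] F [-2.2  0.3  6.2] w 0.0356 44.9
tcp above handle axis 4.246797059370654
stub tip pan y ~ -265: [ 0.59829885 -0.01069654  0.14      ]
[[0, 0, -49, np.float64(-0.0)], [0, 0, -99, np.float64(-0.0)], [0, 0, -148, np.float64(-0.0)]]
--
[[13, -41, 6, np.float64(0.023)], [26, -82, 13, np.float64(0.046)], [39, -123, 19, np.float64(0.069)], [53, -165, 26, np.float64(0.092)]]
--
```

Request:
send_rows:
  steps:
    - {"dp":[0,0,-20],"roll":0,"jaw":20}
    - {"dp":[0,0,-60],"roll":0,"jaw":20}
    - {"dp":[0,0,-110],"roll":0,"jaw":20}
    - {"dp":[0,0,-148],"roll":0,"jaw":20}
    - {"dp":[0,0,-148],"roll":0,"jaw":20}

```text
time_s: 15.1
tcp_pos: [0.4452, -0.1447, 0.1726]
eef_rot: [-179.6, -0.1, -78.2]
contact_force: [-0.2, -0.9, -2.0]
gripper_width: 0.0358
gripper_force: 44.9
```

Request:
send_rows:
  steps:
    - {"dp":[13,-41,6],"roll":0.023,"jaw":20}
    - {"dp":[26,-82,13],"roll":0.046,"jaw":20}
    - {"dp":[39,-123,19],"roll":0.069,"jaw":20}
    - {"dp":[53,-165,26],"roll":0.092,"jaw":20}
    - {"dp":[53,-165,26],"roll":0.092,"jaw":20}

```text
time_s: 15.72
tcp_pos: [0.6169, -0.1632, 0.14]
eef_rot: [179.8, 0.0, -83.6]
contact_force: [-0.1, 0.0, -2.3]
gripper_width: 0.0356
gripper_force: 44.9
```

```bash
python3 -c "
from h import *
st();a=snap('top','t3')['image'][160:250,240:360];b=snap('side','s3')['image'][150:285,220:400]
cv2.imwrite('pics/ins.png',np.hstack([cv2.resize(a,(400,300),interpolation=cv2.INTER_CUBIC),cv2.resize(b,(400,300),interpolation=cv2.INTER_CUBIC)]))"
```

```text
15.72 q [  3.  22. -12.  -0. -57.   4.] [ 0.6169 -0.1632  0.14  ] [179.8   0.  -83.6] F [-0.1  0.  -2.3] w 0.0356 44.9
```

View pics/ins.png

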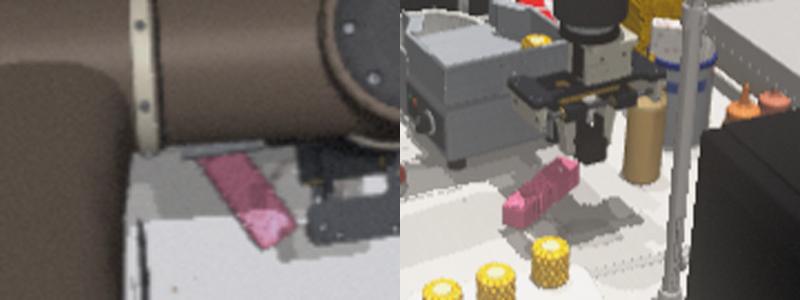

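Request:
send_rows:
  steps:
    - {"dp":[0,1,-4],"roll":0,"jaw":20}
    - {"dp":[-12,1,-4],"roll":0,"jaw":20}
    - {"dp":[-25,1,-4],"roll":0,"jaw":20}
    - {"dp":[-30,1,-4],"roll":0,"jaw":20}
    - {"dp":[-33,1,-4],"roll":0,"jaw":20}

```text
time_s: 16.45
tcp_pos: [0.611, -0.1297, 0.1478]
eef_rot: [-180.0, -0.0, -83.5]
contact_force: [-0.1, 0.4, -1.4]
gripper_width: 0.0359
gripper_force: 44.9
```

Request:
send_rows:
  steps:
    - {"dp":[-3,0,0],"roll":0,"jaw":20}
    - {"dp":[-6,0,0],"roll":0,"jaw":20}
    - {"dp":[-9,0,0],"roll":0,"jaw":20}
    - {"dp":[-12,0,0],"roll":0,"jaw":20}

```text
time_s: 16.95
tcp_pos: [0.6098, -0.1185, 0.1475]
eef_rot: [-180.0, -0.0, -83.5]
contact_force: [1.4, -1.6, -0.8]
gripper_width: 0.0359
gripper_force: 44.9
```

Request:
send_rows:
  steps:
    - {"dp":[0,0,3],"roll":0,"jaw":20}
    - {"dp":[-3,0,3],"roll":0,"jaw":20}
    - {"dp":[-6,0,3],"roll":0,"jaw":20}
    - {"dp":[-9,0,3],"roll":0,"jaw":20}

```text
time_s: 17.45
tcp_pos: [0.6105, -0.1098, 0.1453]
eef_rot: [-179.8, -0.0, -83.6]
contact_force: [4.9, -1.7, -1.3]
gripper_width: 0.0358
gripper_force: 44.9
```

Request:
send_rows:
  steps:
    - {"dp":[-3,0,0],"roll":0,"jaw":20}
    - {"dp":[-6,0,0],"roll":0,"jaw":20}
    - {"dp":[-9,0,0],"roll":0,"jaw":20}

```text
time_s: 17.82
tcp_pos: [0.6096, -0.1009, 0.1457]
eef_rot: [-179.8, -0.1, -83.5]
contact_force: [4.8, -3.9, -0.7]
gripper_width: 0.0358
gripper_force: 44.9
```

```bash
python3 -c "
from h import *
st();s=r.get_state();R=Ro.from_euler('z',-YAW,degrees=True);print(R.apply(s['tcp_pos']-H)*1000,R.apply(s['contact_force']))
a=snap('top','t4')['image'];b=snap('side','s4')['image']
cv2.imwrite('pics/ins2.png',np.hstack([cv2.resize(a[130:265,220:400],(400,300),interpolation=cv2.INTER_CUBIC),cv2.resize(b[130:220,250:370],(400,300),interpolation=cv2.INTER_CUBIC)]))"
```

```text
17.82 q [  9.  19. -14.   0. -56.  -2.] [ 0.6096 -0.1009  0.1457] [-1.798e+02 -1.000e-01 -8.350e+01] F [ 4.8 -3.9 -0.7] w 0.0358 44.9
[   1.06243335 -355.93004446   23.71115725] [ 4.34113381 -4.46423206 -0.71296151]
```

View pics/ins2.png

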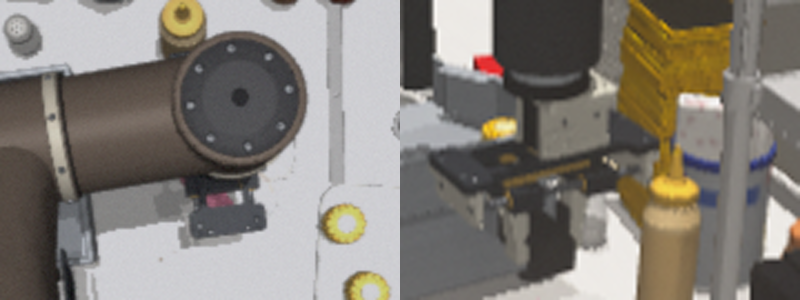

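The handle mouth has gone over the stub, with a small side force of 4 N. I'll shift 2 mm sideways and keep pushing.

Request:
send_rows:
  steps:
    - {"dp":[0,-2,0],"roll":0,"jaw":20}
    - {"dp":[-3,-2,0],"roll":0,"jaw":20}
    - {"dp":[-6,-2,0],"roll":0,"jaw":20}
    - {"dp":[-9,-2,0],"roll":0,"jaw":20}

```text
time_s: 18.42
tcp_pos: [0.6088, -0.0911, 0.1448]
eef_rot: [-180.0, 0.0, -83.5]
contact_force: [2.3, -1.7, 2.0]
gripper_width: 0.0354
gripper_force: 44.9
```

Request:
send_rows:
  steps:
    - {"dp":[-3,0,0],"roll":0,"jaw":20}
    - {"dp":[-6,0,0],"roll":0,"jaw":20}
    - {"dp":[-9,0,0],"roll":0,"jaw":20}

```text
time_s: 18.8
tcp_pos: [0.6077, -0.082, 0.1446]
eef_rot: [-180.0, 0.0, -83.5]
contact_force: [1.6, 2.0, 1.6]
gripper_width: 0.036
gripper_force: 44.9
```

Request:
send_rows:
  steps:
    - {"dp":[-3,0,0],"roll":0,"jaw":20}
    - {"dp":[-6,0,0],"roll":0,"jaw":20}

```text
time_s: 19.05
tcp_pos: [0.6071, -0.0777, 0.1445]
eef_rot: [180.0, -0.1, -83.5]
contact_force: [6.3, -16.0, -1.2]
gripper_width: 0.0361
gripper_force: 44.9
```

```bash
python3 -c "
from h import *
st();s=r.get_state();R=Ro.from_euler('z',-YAW,degrees=True);print(R.apply(s['tcp_pos']-H)*1000,R.apply(s['contact_force']),s['moment'])"
```

```text
19.05 q [ 11.  19. -15.   0. -56.  -5.] [ 0.6071 -0.0777  0.1445] [ 1.80e+02 -1.00e-01 -8.35e+01] F [  6.3 -16.   -1.2] w 0.0361 44.9
[   1.11670196 -332.51968622   22.49056873] [  4.47082454 -16.58179566  -1.19999477] [-6.16080408 -2.07476738 -0.42873888]
```

Request:
send_rows:
  steps:
    - {"dp":[-1,0,0],"roll":0,"jaw":20}
    - {"dp":[-2,0,0],"roll":0,"jaw":20}
    - {"dp":[-2,0,0],"roll":0,"jaw":20}

```text
time_s: 19.42
tcp_pos: [0.6069, -0.0776, 0.1447]
eef_rot: [180.0, -0.2, -83.6]
contact_force: [6.0, -16.8, -2.1]
gripper_width: 0.0356
gripper_force: 44.9
```

Request:
send_rows:
  steps:
    - {"dp":[4,0,0],"roll":0,"jaw":20}
    - {"dp":[7,0,0],"roll":0,"jaw":20}
    - {"dp":[7,0,0],"roll":0,"jaw":20}

```text
time_s: 19.8
tcp_pos: [0.6074, -0.0803, 0.144]
eef_rot: [180.0, 0.1, -83.5]
contact_force: [3.6, 4.9, -1.2]
gripper_width: 0.036
gripper_force: 44.9
```

Request:
send_rows:
  steps:
    - {"dp":[2,0,0],"roll":0,"jaw":20}
    - {"dp":[4,0,0],"roll":0,"jaw":20}
    - {"dp":[4,0,0],"roll":0,"jaw":20}

```text
time_s: 20.18
tcp_pos: [0.6076, -0.0811, 0.1436]
eef_rot: [-180.0, 0.3, -83.5]
contact_force: [1.1, 19.8, -1.4]
gripper_width: 0.0359
gripper_force: 44.9
```

Pulling gave 20 N with under 1 mm of movement, so the button has locked the handle on. Next I compute the tilt arc.

```bash
python3 -c "
from h import *
st();s=r.get_state();R=Ro.from_euler('z',-YAW,degrees=True);print(R.apply(s['tcp_pos']-H)*1000)
f=lambda t:np.array([333*np.cos(t)-27.5*np.sin(t),-(333*np.sin(t)+27.5*np.cos(t))])
ts=[0,.02,.05,.09,.13,.17,.21,.25,.29,.33,.37,.41,.45,.49,.53,.57,.61,.65,.69,.73,.76,.79,.82,.84,.85,.855]
for i in range(0,25,5):print(ts[i+1:i+6],[list(np.round(f(t)-f(ts[i]))) for t in ts[i+1:i+6]])
"
```

```text
20.18 q [ 10.  19. -15.  -0. -56.  -4.] [ 0.6076 -0.0811  0.1436] [-180.     0.3  -83.5] F [ 1.1 19.8 -1.4] w 0.0359 44.9
[   1.30730732 -336.03232943   21.57815425]
[0.02, 0.05, 0.09, 0.13, 0.17] [[np.float64(-1.0), np.float64(-7.0)], [np.float64(-2.0), np.float64(-17.0)], [np.float64(-4.0), np.float64(-30.0)], [np.float64(-6.0), np.float64(-43.0)], [np.float64(-9.0), np.float64(-56.0)]]
[0.21, 0.25, 0.29, 0.33, 0.37] [[np.float64(-4.0), np.float64(-13.0)], [np.float64(-8.0), np.float64(-26.0)], [np.float64(-12.0), np.float64(-38.0)], [np.float64(-17.0), np.float64(-50.0)], [np.float64(-23.0), np.float64(-63.0)]]
[0.41, 0.45, 0.49, 0.53, 0.57] [[np.float64(-6.0), np.float64(-12.0)], [np.float64(-13.0), np.float64(-24.0)], [np.float64(-20.0), np.float64(-35.0)], [np.float64(-27.0), np.float64(-46.0)], [np.float64(-35.0), np.float64(-57.0)]]
[0.61, 0.65, 0.69, 0.73, 0.76] [[np.float64(-8.0), np.float64(-10.0)], [np.float64(-17.0), np.float64(-21.0)], [np.float64(-26.0), np.float64(-30.0)], [np.float64(-36.0), np.float64(-40.0)], [np.float64(-43.0), np.float64(-46.0)]]
[0.79, 0.82, 0.84, 0.85, 0.855] [[np.float64(-8.0), np.float64(-7.0)], [np.float64(-15.0), np.float64(-13.0)], [np.float64(-21.0), np.float64(-17.0)], [np.float64(-23.0), np.float64(-19.0)], [np.float64(-25.0), np.float64(-20.0)]]
```

Request:
send_rows:
  steps:
    - {"dp":[-4,0,0],"roll":0,"jaw":20}
    - {"dp":[-4,0,0],"roll":0,"jaw":20}
  newtons: 35

```text
time_s: 20.42
tcp_pos: [0.6074, -0.0802, 0.1442]
eef_rot: [180.0, 0.1, -83.5]
contact_force: [3.3, 6.3, -2.4]
gripper_width: 0.0359
gripper_force: 34.9
```

Request:
send_rows:
  steps:
    - {"dp":[-1,0,-7],"roll":0,"jaw":20}
    - {"dp":[-2,0,-17],"roll":0,"jaw":20}
    - {"dp":[-4,0,-30],"roll":0,"jaw":20}
    - {"dp":[-6,0,-43],"roll":0,"jaw":20}
    - {"dp":[-9,0,-56],"roll":0,"jaw":20}

```text
time_s: 21.05
tcp_pos: [0.6058, -0.0723, 0.2012]
eef_rot: [179.9, 0.0, -83.5]
contact_force: [-0.1, 5.3, -6.9]
gripper_width: 0.0359
gripper_force: 35.0
```

```bash
python3 -c "
from h import *
st();s=r.get_state();R=Ro.from_euler('z',-YAW,degrees=True);print(R.apply(s['tcp_pos']-H)*1000,R.apply(s['contact_force']))"
```

```text
21.05 q [ 12.  16. -11.  -0. -63.  -5.] [ 0.6058 -0.0723  0.2012] [179.9   0.  -83.5] F [-0.1  5.3 -6.9] w 0.0359 35.0
[   0.44225486 -327.07322585   79.21316359] [ 0.53440597  5.23817545 -6.90463169]
```

Forces are modest, so I'll continue the tilt.

Request:
send_rows:
  steps:
    - {"dp":[-4,0,-13],"roll":0,"jaw":20}
    - {"dp":[-8,0,-26],"roll":0,"jaw":20}
    - {"dp":[-13,0,-38],"roll":0,"jaw":20}
    - {"dp":[-18,0,-50],"roll":0,"jaw":20}
    - {"dp":[-24,0,-63],"roll":0,"jaw":20}

```text
time_s: 21.68
tcp_pos: [0.6036, -0.0489, 0.2645]
eef_rot: [180.0, -0.0, -83.5]
contact_force: [-0.3, -2.5, -5.8]
gripper_width: 0.036
gripper_force: 35.0
```

Request:
send_rows:
  steps:
    - {"dp":[-6,0,-12],"roll":0,"jaw":20}
    - {"dp":[-13,0,-24],"roll":0,"jaw":20}
    - {"dp":[-20,0,-35],"roll":0,"jaw":20}
    - {"dp":[-27,0,-46],"roll":0,"jaw":20}
    - {"dp":[-35,0,-57],"roll":0,"jaw":20}

```text
time_s: 22.3
tcp_pos: [0.5998, -0.0132, 0.3211]
eef_rot: [180.0, 0.0, -83.5]
contact_force: [0.3, -1.2, -5.2]
gripper_width: 0.0359
gripper_force: 35.0
```

Request:
send_rows:
  steps:
    - {"dp":[-8,0,-10],"roll":0,"jaw":20}
    - {"dp":[-17,0,-21],"roll":0,"jaw":20}
    - {"dp":[-26,0,-30],"roll":0,"jaw":20}
    - {"dp":[-36,0,-40],"roll":0,"jaw":20}
    - {"dp":[-43,0,-46],"roll":0,"jaw":20}

```text
time_s: 22.92
tcp_pos: [0.595, 0.0293, 0.3675]
eef_rot: [-180.0, -0.0, -83.5]
contact_force: [0.0, -3.1, -3.3]
gripper_width: 0.0357
gripper_force: 35.0
```

```bash
python3 -c "
from h import *
st();s=r.get_state();R=Ro.from_euler('z',-YAW,degrees=True);print(R.apply(s['tcp_pos']-H)*1000,R.apply(s['contact_force']))
a=snap('top','t5')['image'];b=snap('side','s5')['image']
cv2.imwrite('pics/tilt.png',np.hstack([cv2.resize(a[150:285,90:270],(400,300),interpolation=cv2.INTER_CUBIC),cv2.resize(b[100:235,180:360],(400,300),interpolation=cv2.INTER_CUBIC)]))"
```

```text
22.93 q [ 22.  10.   3.   0. -83. -15.] [0.595  0.0293 0.3675] [-180.    -0.   -83.5] F [ 0.  -3.1 -3.3] w 0.0357 35.0
[   1.22381858 -224.89871011  245.5044319 ] [-0.3088919  -3.12779413 -3.30092833]
```

View pics/tilt.png

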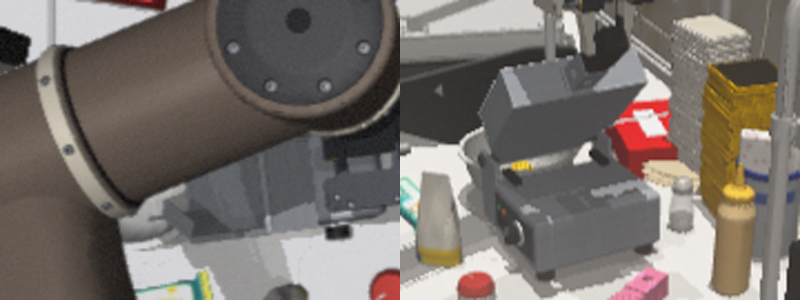

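The pan is tilted by about 0.76 rad, and yellow shows in the bowl area at (520,166). I'll go a bit further, dwell, then lower it.

Request:
send_rows:
  steps:
    - {"dp":[-8,0,-7],"roll":0,"jaw":20}
    - {"dp":[-15,0,-13],"roll":0,"jaw":20}
    - {"dp":[-15,0,-13],"roll":0,"jaw":20}
    - {"dp":[-15,0,-13],"roll":0,"jaw":20}
    - {"dp":[-15,0,-13],"roll":0,"jaw":20}

```text
time_s: 23.65
tcp_pos: [0.5933, 0.0435, 0.3795]
eef_rot: [-180.0, -0.0, -83.5]
contact_force: [-1.8, -2.8, -3.1]
gripper_width: 0.0362
gripper_force: 35.0
```

Request:
send_rows:
  steps:
    - {"dp":[0,0,0],"roll":0,"jaw":20}
    - {"dp":[0,0,0],"roll":0,"jaw":20}
    - {"dp":[0,0,0],"roll":0,"jaw":20}
    - {"dp":[0,0,0],"roll":0,"jaw":20}
    - {"dp":[0,0,0],"roll":0,"jaw":20}

```text
time_s: 24.28
tcp_pos: [0.5933, 0.0436, 0.3796]
eef_rot: [-180.0, -0.0, -83.5]
contact_force: [-0.1, -3.2, -1.3]
gripper_width: 0.0357
gripper_force: 35.0
```

```bash
python3 -c "
from h import *
st();s=r.get_state();R=Ro.from_euler('z',-YAW,degrees=True);print(R.apply(s['tcp_pos']-H)*1000)
f=lambda t:np.array([333*np.cos(t)-27.5*np.sin(t),-(333*np.sin(t)+27.5*np.cos(t))])
ts=[.82,.79,.75,.71,.67,.63,.58,.53,.48,.43,.38,.33,.28,.23,.19,.15,.12,.09,.06,.04,.02,0]
for i in range(0,21,5):print([[int(round(a)) for a in f(t)-f(ts[i])] for t in ts[i+1:i+6]])
"
```

```text
24.27 q [ 23.  10.   4.   0. -84. -17.] [0.5933 0.0436 0.3796] [-180.    -0.   -83.5] F [-0.1 -3.2 -1.3] w 0.0357 35.0
[   1.1791431  -210.49226266  257.62695199]
[[8, 6], [18, 15], [28, 24], [37, 34], [46, 44]]
[[11, 13], [21, 26], [30, 40], [38, 55], [46, 69]]
[[7, 15], [13, 31], [19, 46], [23, 59], [26, 72]]
[[2, 10], [4, 20], [6, 30], [6, 36], [7, 43]]
[[1, 7]]
```

Request:
send_rows:
  steps:
    - {"dp":[8,0,6],"roll":0,"jaw":20}
    - {"dp":[18,0,15],"roll":0,"jaw":20}
    - {"dp":[28,0,24],"roll":0,"jaw":20}
    - {"dp":[37,0,34],"roll":0,"jaw":20}
    - {"dp":[46,0,44],"roll":0,"jaw":20}

```text
time_s: 24.9
tcp_pos: [0.5986, -0.0024, 0.3349]
eef_rot: [-180.0, 0.0, -83.5]
contact_force: [-0.9, 0.4, -2.5]
gripper_width: 0.0359
gripper_force: 35.0
```

Request:
send_rows:
  steps:
    - {"dp":[11,0,13],"roll":0,"jaw":20}
    - {"dp":[21,0,26],"roll":0,"jaw":20}
    - {"dp":[30,0,40],"roll":0,"jaw":20}
    - {"dp":[38,0,55],"roll":0,"jaw":20}
    - {"dp":[46,0,69],"roll":0,"jaw":20}

```text
time_s: 25.52
tcp_pos: [0.6038, -0.048, 0.2655]
eef_rot: [-180.0, 0.0, -83.5]
contact_force: [0.3, 4.2, -4.9]
gripper_width: 0.036
gripper_force: 35.0
```

Request:
send_rows:
  steps:
    - {"dp":[7,0,15],"roll":0,"jaw":20}
    - {"dp":[13,0,31],"roll":0,"jaw":20}
    - {"dp":[19,0,46],"roll":0,"jaw":20}
    - {"dp":[23,0,59],"roll":0,"jaw":20}
    - {"dp":[26,0,72],"roll":0,"jaw":20}

```text
time_s: 26.15
tcp_pos: [0.6067, -0.0737, 0.1937]
eef_rot: [180.0, -0.0, -83.5]
contact_force: [-0.5, 3.1, -2.3]
gripper_width: 0.036
gripper_force: 35.0
```

Request:
send_rows:
  steps:
    - {"dp":[2,0,10],"roll":0,"jaw":20}
    - {"dp":[4,0,20],"roll":0,"jaw":20}
    - {"dp":[6,0,30],"roll":0,"jaw":20}
    - {"dp":[6,0,37],"roll":0,"jaw":20}
    - {"dp":[7,0,43],"roll":0,"jaw":20}

```text
time_s: 26.78
tcp_pos: [0.6079, -0.0809, 0.1521]
eef_rot: [-179.9, -0.1, -83.5]
contact_force: [-1.3, 1.8, 3.2]
gripper_width: 0.0359
gripper_force: 35.0
```

Request:
send_rows:
  steps:
    - {"dp":[0,0,3],"roll":0,"jaw":20}
    - {"dp":[0,0,6],"roll":0,"jaw":20}
    - {"dp":[0,0,8],"roll":0,"jaw":20}

```text
time_s: 27.15
tcp_pos: [0.6078, -0.0808, 0.1441]
eef_rot: [-179.9, -0.0, -83.5]
contact_force: [-0.5, -0.7, 6.0]
gripper_width: 0.0359
gripper_force: 35.0
```

```bash
python3 -c "
from h import *
st();s=r.get_state();R=Ro.from_euler('z',-YAW,degrees=True);print(R.apply(s['tcp_pos']-H)*1000,R.apply(s['contact_force']))"
```

```text
27.15 q [ 11.  19. -15.   0. -56.  -4.] [ 0.6078 -0.0808  0.1441] [-179.9   -0.   -83.5] F [-0.5 -0.7  6. ] w 0.0359 35.0
[   1.50920285 -335.75784662   22.09671826] [-0.6157367  -0.64308681  6.04069903]
```

Request:
send_rows:
  steps:
    - {"dp":[0,0,0],"roll":0,"jaw":50}
    - {"dp":[0,0,0],"roll":0,"jaw":65}
    - {"dp":[0,0,0],"roll":0,"jaw":65}
    - {"dp":[0,0,-20],"roll":0,"jaw":65}
    - {"dp":[0,0,-60],"roll":0,"jaw":65}

```text
time_s: 27.78
tcp_pos: [0.6062, -0.0805, 0.2023]
eef_rot: [179.8, 0.0, -83.5]
contact_force: [1.1, 0.3, 1.3]
gripper_width: 0.0569
gripper_force: 0.0
```

```bash
python3 -c "
from h import *
st()
plan(([.46,-.24,.22],-180),([.43,-.29,.17],-180))"
```

```text
27.77 q [ 11.  16. -11.  -0. -63.  -4.] [ 0.6062 -0.0805  0.2023] [179.8   0.  -83.5] F [1.1 0.3 1.3] w 0.0569 0.0
[[14, 16, -2, np.float64(0.168)], [28, 33, -4, np.float64(0.337)], [43, 49, -5, np.float64(0.505)], [57, 65, -7, np.float64(0.673)], [71, 82, -9, np.float64(0.842)]]
[[22, 0, -2, np.float64(0.168)], [43, 1, -4, np.float64(0.337)], [65, 1, -5, np.float64(0.505)], [87, 1, -7, np.float64(0.673)], [108, 1, -9, np.float64(0.842)]]
--
[[15, -25, 25, np.float64(-0.0)], [30, -50, 50, np.float64(-0.0)]]
--
```

Request:
send_rows:
  steps:
    - {"dp":[14,16,-2],"roll":0.168,"jaw":80}
    - {"dp":[28,33,-4],"roll":0.337,"jaw":80}
    - {"dp":[43,49,-5],"roll":0.505,"jaw":80}
    - {"dp":[57,65,-7],"roll":0.673,"jaw":80}
    - {"dp":[71,82,-9],"roll":0.842,"jaw":80}

```text
time_s: 28.4
tcp_pos: [0.5334, -0.1607, 0.2126]
eef_rot: [180.0, -0.0, -132.1]
contact_force: [0.0, -0.7, 0.3]
gripper_width: 0.07
gripper_force: 0.0
```

Request:
send_rows:
  steps:
    - {"dp":[22,0,-2],"roll":0.168,"jaw":80}
    - {"dp":[43,1,-4],"roll":0.337,"jaw":80}
    - {"dp":[65,1,-5],"roll":0.505,"jaw":80}
    - {"dp":[87,1,-7],"roll":0.673,"jaw":80}
    - {"dp":[108,1,-9],"roll":0.842,"jaw":80}

```text
time_s: 29.02
tcp_pos: [0.4606, -0.2406, 0.2216]
eef_rot: [180.0, -0.0, 179.7]
contact_force: [0.5, -0.9, 0.5]
gripper_width: 0.07
gripper_force: 0.0
```

```bash
python3 -c "
from h import *
st()
a=snap('top','t6')['image'];b=snap('wrist','w6')['image']
cv2.imwrite('pics/m6.png',np.vstack([cv2.resize(a[140:265,90:370],(672,300),interpolation=cv2.INTER_CUBIC),cv2.resize(b[0:250],(672,300),interpolation=cv2.INTER_AREA)]))"
```

```text
29.02 q [ -6.   7. -20.  -0. -63. -84.] [ 0.4606 -0.2406  0.2216] [180.   -0.  179.7] F [ 0.5 -0.9  0.5] w 0.07 0.0
```

View pics/m6.png

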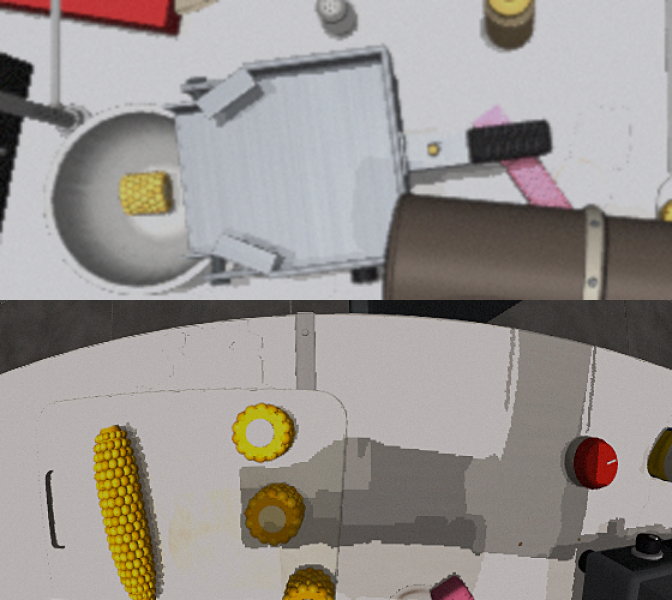

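The top view shows the piece in the bowl at (147,193), the pan empty and level, and the handle on with the brass button showing at (433,149). In the wrist view the cob is on the board and piece tops are at (260,433), (272,517) and about (308,590).

```bash
python3 -c "
from h import *
c=load('w6');W=lambda u,v,z:atz(c,u/1.2,(v-300)/1.2,z,True)
for u,v in((260,433),(272,517)):print(W(u,v,.06))
t=load('t6');T=lambda u,v,z:atz(t,90+u/2.4,140+v/2.4,z)
print('bowl l,top,bot',T(52,193,.095),T(140,103,.095),T(135,293,.095),'piece',T(147,193,.04))
p=W(272,517,.06)
plan(([p[0],p[1],.15],-180),([p[0],p[1],.03],-180))
"
```

```text
[ 0.37556764 -0.29530335  0.06      ]
[ 0.4435538  -0.28854083  0.06      ]
bowl l,top,bot [0.55900249 0.42784147 0.095     ] [0.65586331 0.33195007 0.095     ] [0.44980852 0.33680671 0.095     ] piece [0.56007684 0.34082043 0.04      ]
[[8, -24, 36, np.float64(-0.002)], [16, -48, 72, np.float64(-0.005)]]
--
[[0, 0, 40, np.float64(-0.0)], [0, 0, 80, np.float64(-0.0)], [0, 0, 120, np.float64(-0.0)]]
--
```

Request:
send_rows:
  steps:
    - {"dp":[8,-24,36],"roll":0,"jaw":80}
    - {"dp":[17,-48,72],"roll":0,"jaw":80}
    - {"dp":[17,-48,110],"roll":0,"jaw":80}
    - {"dp":[17,-48,150],"roll":0,"jaw":80}
    - {"dp":[17,-48,192],"roll":0,"jaw":80}

```text
time_s: 29.75
tcp_pos: [0.4449, -0.288, 0.0285]
eef_rot: [-180.0, 0.1, -179.8]
contact_force: [0.4, -0.4, -0.4]
gripper_width: 0.07
gripper_force: 0.0
```

Request:
send_rows:
  steps:
    - {"dp":[0,0,0],"roll":0,"jaw":30}
    - {"dp":[0,0,0],"roll":0,"jaw":30}
    - {"dp":[0,0,0],"roll":0,"jaw":30}
    - {"dp":[0,0,0],"roll":0,"jaw":30}
    - {"dp":[0,0,-20],"roll":0,"jaw":30}
  newtons: 30

```text
time_s: 30.38
tcp_pos: [0.4432, -0.2878, 0.0491]
eef_rot: [180.0, -0.1, 180.0]
contact_force: [0.1, -0.7, -0.4]
gripper_width: 0.0445
gripper_force: 30.0
```

```bash
python3 -c "
from h import *
st()
p=r.get_state()['tcp_pos']
plan(([.45,-.22,.25],-170),([.52,.15,.26],-105),([.52,.35,.22],-90),([.52,.35,.09],-90))"
```

```text
30.38 q [-12.  19. -31.  -0. -40. -78.] [ 0.4432 -0.2878  0.0491] [ 1.8e+02 -1.0e-01  1.8e+02] F [ 0.1 -0.7 -0.4] w 0.0445 30.0
[[-2, 17, -50, np.float64(-0.044)], [-3, 34, -100, np.float64(-0.087)], [-5, 51, -151, np.float64(-0.131)], [-7, 68, -201, np.float64(-0.175)]]
--
[[-19, 50, -1, np.float64(-0.162)], [-38, 101, -3, np.float64(-0.324)], [-57, 151, -4, np.float64(-0.486)], [-76, 201, -6, np.float64(-0.648)], [-95, 252, -7, np.float64(-0.81)]]
[[-50, 21, -1, np.float64(-0.162)], [-99, 42, -3, np.float64(-0.324)]]
--
[[-48, 13, 10, np.float64(-0.065)], [-97, 26, 20, np.float64(-0.131)], [-145, 39, 30, np.float64(-0.196)], [-193, 52, 40, np.float64(-0.262)]]
--
[[0, 0, 43, np.float64(-0.0)], [0, 0, 87, np.float64(-0.0)], [0, 0, 130, np.float64(-0.0)]]
--
```

Request:
send_rows:
  steps:
    - {"dp":[-2,17,-50],"roll":-0.044,"jaw":30}
    - {"dp":[-3,34,-100],"roll":-0.087,"jaw":30}
    - {"dp":[-5,51,-151],"roll":-0.131,"jaw":30}
    - {"dp":[-7,68,-201],"roll":-0.175,"jaw":30}

```text
time_s: 30.88
tcp_pos: [0.4508, -0.2195, 0.2529]
eef_rot: [-180.0, 0.1, -169.9]
contact_force: [2.2, -0.7, -0.6]
gripper_width: 0.0449
gripper_force: 30.0
```

Request:
send_rows:
  steps:
    - {"dp":[-19,50,-1],"roll":-0.162,"jaw":30}
    - {"dp":[-38,101,-3],"roll":-0.324,"jaw":30}
    - {"dp":[-57,151,-4],"roll":-0.486,"jaw":30}
    - {"dp":[-76,201,-6],"roll":-0.648,"jaw":30}
    - {"dp":[-95,252,-7],"roll":-0.81,"jaw":30}

```text
time_s: 31.5
tcp_pos: [0.5008, 0.0462, 0.2583]
eef_rot: [-180.0, 0.1, -123.3]
contact_force: [2.2, -0.1, -1.2]
gripper_width: 0.0444
gripper_force: 30.0
```

Request:
send_rows:
  steps:
    - {"dp":[-50,21,-1],"roll":-0.162,"jaw":30}
    - {"dp":[-99,42,-3],"roll":-0.324,"jaw":30}

```text
time_s: 31.75
tcp_pos: [0.5204, 0.1519, 0.2611]
eef_rot: [-180.0, 0.0, -104.7]
contact_force: [-0.4, -0.1, -0.9]
gripper_width: 0.0446
gripper_force: 30.0
```

Request:
send_rows:
  steps:
    - {"dp":[-48,13,10],"roll":-0.065,"jaw":30}
    - {"dp":[-97,26,20],"roll":-0.131,"jaw":30}
    - {"dp":[-145,39,30],"roll":-0.196,"jaw":30}
    - {"dp":[-193,52,40],"roll":-0.262,"jaw":30}
    - {"dp":[-193,52,40],"roll":-0.262,"jaw":30}

```text
time_s: 32.38
tcp_pos: [0.5196, 0.3527, 0.2191]
eef_rot: [179.9, -0.1, -89.8]
contact_force: [0.2, -0.6, -0.5]
gripper_width: 0.0445
gripper_force: 30.0
```

```bash
python3 -c "
from h import *
st()
plan(([.52,.35,.09],-90),v=40)"
```

```text
32.38 q [ 52.  17.  -7.  -0. -66. -52.] [0.5196 0.3527 0.2191] [ 1.799e+02 -1.000e-01 -8.980e+01] F [ 0.2 -0.6 -0.5] w 0.0445 30.0
[[1, 0, 32, np.float64(0.001)], [1, 0, 65, np.float64(0.002)], [2, 0, 97, np.float64(0.003)], [3, 0, 129, np.float64(0.004)]]
--
```

Request:
send_rows:
  steps:
    - {"dp":[0,0,35],"roll":0,"jaw":30}
    - {"dp":[0,0,75],"roll":0,"jaw":30}
    - {"dp":[0,0,110],"roll":0,"jaw":30}
    - {"dp":[0,0,126],"roll":0,"jaw":30}
    - {"dp":[0,0,126],"roll":0,"jaw":30}

```text
time_s: 33.0
tcp_pos: [0.5204, 0.3494, 0.0943]
eef_rot: [180.0, -0.1, -90.0]
contact_force: [0.4, 0.8, 0.1]
gripper_width: 0.0448
gripper_force: 30.0
```

Request:
send_rows:
  steps:
    - {"dp":[0,0,0],"roll":0,"jaw":62}
    - {"dp":[0,0,0],"roll":0,"jaw":62}
    - {"dp":[0,0,0],"roll":0,"jaw":62}
    - {"dp":[0,0,-50],"roll":0,"jaw":62}
    - {"dp":[0,0,-110],"roll":0,"jaw":62}

```text
time_s: 33.62
tcp_pos: [0.52, 0.3496, 0.2051]
eef_rot: [179.9, -0.1, -90.0]
contact_force: [0.5, 1.1, 0.1]
gripper_width: 0.0543
gripper_force: 0.0
```

Request:
send_rows:
  steps:
    - {"dp":[0,0,-40],"roll":0,"jaw":62}
    - {"dp":[20,0,-60],"roll":0,"jaw":62}
    - {"dp":[80,0,-60],"roll":0,"jaw":62}
    - {"dp":[140,0,-60],"roll":0,"jaw":62}
    - {"dp":[200,0,-60],"roll":0,"jaw":62}

```text
time_s: 34.25
tcp_pos: [0.5195, 0.1475, 0.2641]
eef_rot: [179.9, -0.0, -90.0]
contact_force: [1.4, -0.4, 0.2]
gripper_width: 0.0545
gripper_force: 0.0
```

```bash
python3 -c "
from h import *
st()
plan(([.46,-.20,.25],-160),([.509,-.289,.19],-180),v=57)"
```

```text
34.25 q [ 37.   7. -14.  -0. -69. -37.] [0.5195 0.1475 0.2641] [179.9  -0.  -90. ] F [ 1.4 -0.4  0.2] w 0.0545 0.0
[[43, 7, 2, np.float64(0.153)], [87, 15, 4, np.float64(0.305)], [130, 22, 5, np.float64(0.458)], [174, 30, 7, np.float64(0.611)], [217, 37, 9, np.float64(0.764)]]
[[37, -25, 2, np.float64(0.153)], [73, -49, 4, np.float64(0.305)], [110, -74, 5, np.float64(0.458)]]
--
[[-5, -33, 20, np.float64(0.116)], [-10, -67, 40, np.float64(0.233)], [-16, -100, 60, np.float64(0.349)]]
--
```

```bash
cat >> h.py <<'E'
def yellow(c,box,z,amin=60):
    im=c['image'];hsv=cv2.cvtColor(im,cv2.COLOR_BGR2HSV)
    m=cv2.inRange(hsv,(18,130,90),(34,255,255));x0,y0,x1,y1=box;k=np.zeros_like(m);k[y0:y1,x0:x1]=m[y0:y1,x0:x1]
    k=cv2.morphologyEx(k,cv2.MORPH_CLOSE,np.ones((3,3)))
    for q in cv2.findContours(k,cv2.RETR_EXTERNAL,cv2.CHAIN_APPROX_NONE)[0]:
        if cv2.contourArea(q)>amin:
            (u,v),(w,h),a=cv2.minAreaRect(q);print('blob',round(u),round(v),'size',round(w),round(h),np.round(atz(c,u,v,z),4))
E
python3 -c "
from h import *
c=snap('top','t7');print('board');yellow(c,(350,200,500,330),.05);print('bowl');yellow(c,(95,170,185,280),.04)
yellow(load('top0'),(350,200,500,330),.05)"
```

```text
board
blob 441 259 size 67 15 [ 0.4474 -0.4348  0.05  ]
bowl
blob 388 287 size 16 17 [ 0.375  -0.2956  0.05  ]
blob 385 260 size 17 17 [ 0.4451 -0.2866  0.05  ]
```

```bash
python3 -c "
from h import *
c=load('t7')
cv2.imwrite('pics/t7c.png',cv2.resize(c['image'][140:320,80:510],None,fx=1.8,fy=1.8,interpolation=cv2.INTER_CUBIC))"
```

```text
(no output)
```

View pics/t7c.png

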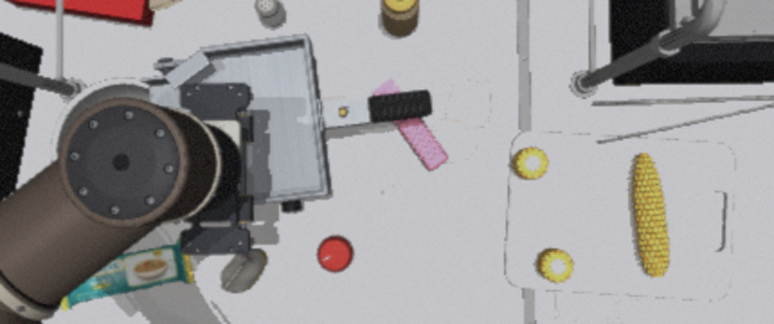

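The cob lies on the board at (650,215). Two pieces remain, at (532,163), which was knocked aside, and (556,265). The handle and its brass button are at (343,112).

```bash
python3 -c "
from h import *
c=load('t7')
for u,v in((532,163),(556,265)):print(atz(c,80+u/1.8,140+v/1.8,.06))
yellow(c,(350,200,420,330),.055,15)
p=atz(c,80+532/1.8,140+163/1.8,.06)
plan(([.46,-.17,.25],-160),([p[0],p[1],.15],-180),([p[0],p[1],.03],-180),v=57)"
```

```text
[ 0.52485964 -0.26285019  0.06      ]
[ 0.37544692 -0.29461951  0.06      ]
blob 387 286 size 16 16 [ 0.3782 -0.2907  0.055 ]
blob 371 230 size 10 16 [ 0.5266 -0.2517  0.055 ]
[[45, 8, 2, np.float64(0.174)], [89, 16, 4, np.float64(0.349)], [134, 25, 6, np.float64(0.523)], [179, 33, 8, np.float64(0.697)], [223, 41, 10, np.float64(0.871)]]
[[35, -29, 2, np.float64(0.174)], [70, -58, 4, np.float64(0.349)]]
--
[[-10, -36, 33, np.float64(0.116)], [-19, -73, 67, np.float64(0.233)], [-29, -109, 100, np.float64(0.349)]]
--
[[0, 0, 40, np.float64(-0.0)], [0, 0, 80, np.float64(-0.0)], [0, 0, 120, np.float64(-0.0)]]
--
```

Request:
send_rows:
  steps:
    - {"dp":[45,8,2],"roll":0.174,"jaw":85}
    - {"dp":[89,16,4],"roll":0.349,"jaw":85}
    - {"dp":[134,25,6],"roll":0.523,"jaw":85}
    - {"dp":[179,33,8],"roll":0.697,"jaw":85}
    - {"dp":[223,41,10],"roll":0.871,"jaw":85}

```text
time_s: 34.92
tcp_pos: [0.4781, -0.0748, 0.2541]
eef_rot: [180.0, -0.0, -140.2]
contact_force: [1.2, -0.5, -0.8]
gripper_width: 0.0744
gripper_force: 0.0
```

Request:
send_rows:
  steps:
    - {"dp":[35,-29,2],"roll":0.174,"jaw":85}
    - {"dp":[70,-58,4],"roll":0.349,"jaw":85}

```text
time_s: 35.17
tcp_pos: [0.4618, -0.164, 0.2501]
eef_rot: [180.0, -0.0, -160.2]
contact_force: [0.7, 0.3, 0.5]
gripper_width: 0.0741
gripper_force: 0.0
```

Request:
send_rows:
  steps:
    - {"dp":[-10,-36,33],"roll":0.116,"jaw":85}
    - {"dp":[-19,-73,67],"roll":0.233,"jaw":85}
    - {"dp":[-29,-109,100],"roll":0.349,"jaw":85}
    - {"dp":[-29,-109,100],"roll":0.349,"jaw":85}

```text
time_s: 35.67
tcp_pos: [0.5259, -0.2563, 0.1462]
eef_rot: [179.9, -0.4, 179.9]
contact_force: [-0.4, -0.2, 0.0]
gripper_width: 0.0745
gripper_force: 0.0
```

Request:
send_rows:
  steps:
    - {"dp":[0,0,35],"roll":0,"jaw":85}
    - {"dp":[0,0,75],"roll":0,"jaw":85}
    - {"dp":[0,0,105],"roll":0,"jaw":85}
    - {"dp":[0,0,119],"roll":0,"jaw":85}
    - {"dp":[0,0,119],"roll":0,"jaw":85}

```text
time_s: 36.3
tcp_pos: [0.5275, -0.2546, 0.0316]
eef_rot: [180.0, -0.1, -179.9]
contact_force: [-1.1, 0.2, 0.6]
gripper_width: 0.0746
gripper_force: 0.0
```

Request:
send_rows:
  steps:
    - {"dp":[0,0,0],"roll":0,"jaw":30}
    - {"dp":[0,0,0],"roll":0,"jaw":30}
    - {"dp":[0,0,0],"roll":0,"jaw":30}
    - {"dp":[0,0,0],"roll":0,"jaw":30}
    - {"dp":[0,0,-20],"roll":0,"jaw":30}

```text
time_s: 36.92
tcp_pos: [0.5267, -0.2544, 0.0505]
eef_rot: [180.0, -0.2, -179.9]
contact_force: [-0.1, 0.5, -0.5]
gripper_width: 0.0447
gripper_force: 30.0
```

```bash
python3 -c "
from h import *
st()
plan(([.48,-.18,.25],-170),([.56,.15,.26],-105),([.59,.35,.22],-90))"
```

```text
36.92 q [ -7.  23. -24.  -0. -43. -83.] [ 0.5267 -0.2544  0.0505] [ 180.    -0.2 -179.9] F [-0.1  0.5 -0.5] w 0.0447 30.0
[[12, 19, -50, np.float64(-0.043)], [23, 37, -100, np.float64(-0.087)], [35, 56, -150, np.float64(-0.13)], [47, 74, -200, np.float64(-0.173)]]
--
[[-19, 44, -1, np.float64(-0.162)], [-39, 89, -3, np.float64(-0.324)], [-58, 133, -4, np.float64(-0.486)], [-78, 178, -6, np.float64(-0.648)], [-97, 222, -7, np.float64(-0.81)]]
[[-46, 17, -1, np.float64(-0.162)], [-91, 33, -3, np.float64(-0.324)]]
--
[[-50, 6, 10, np.float64(-0.065)], [-100, 11, 20, np.float64(-0.131)], [-151, 17, 30, np.float64(-0.196)], [-201, 23, 40, np.float64(-0.262)]]
--
```

```bash
python3 -c "
from h import *
c=snap('top','t8');yellow(c,(95,170,185,280),.04,15)
print('post foot',atz(c,119,190,0))
m=cv2.inRange(cv2.cvtColor(c['image'],cv2.COLOR_BGR2HSV),(18,110,60),(36,255,255))[180:265,105:180]
for row in m[::3,::2]:print(''.join('#' if x else '.' for x in row))
for p in((.55,.333,.095),(.5,.35,.05),(.6,.35,.05)):print(proj(c,p)-[105,180])
"
```

```text
blob 154 228 size 36 22 [0.5389 0.3345 0.04  ]
post foot [0.64873804 0.44466694 0.        ]
......................................
......................................
......................................
......................................
......................................
......................................
......................................
......................................
......................................
......................................
......................................
..................##########..........
..................#########...........
..................#########...........
..................#########...........
..................##########..........
...................##########.........
.....................##########.......
....................#########..#......
....................########...#......
....................#########.##......
......................#########.......
......................................
......................................
......................................
......................................
......................................
......................................
......................................
[42.81943115 43.41784982]
[41.67986947 62.60890265]
[41.78891963 25.55572174]
```

Request:
send_rows:
  steps:
    - {"dp":[12,19,-50],"roll":-0.043,"jaw":30}
    - {"dp":[23,37,-100],"roll":-0.087,"jaw":30}
    - {"dp":[35,56,-150],"roll":-0.13,"jaw":30}
    - {"dp":[47,74,-200],"roll":-0.173,"jaw":30}

```text
time_s: 37.48
tcp_pos: [0.4801, -0.1801, 0.253]
eef_rot: [180.0, 0.0, -169.9]
contact_force: [1.2, 0.4, -1.2]
gripper_width: 0.0446
gripper_force: 30.0
```

Request:
send_rows:
  steps:
    - {"dp":[-19,44,-1],"roll":-0.162,"jaw":30}
    - {"dp":[-39,89,-3],"roll":-0.324,"jaw":30}
    - {"dp":[-58,133,-4],"roll":-0.486,"jaw":30}
    - {"dp":[-78,178,-6],"roll":-0.648,"jaw":30}
    - {"dp":[-97,222,-7],"roll":-0.81,"jaw":30}

```text
time_s: 38.1
tcp_pos: [0.5377, 0.0564, 0.2585]
eef_rot: [180.0, 0.0, -123.3]
contact_force: [0.1, -0.9, -0.2]
gripper_width: 0.045
gripper_force: 30.0
```

Request:
send_rows:
  steps:
    - {"dp":[-46,17,-1],"roll":-0.162,"jaw":30}
    - {"dp":[-91,33,-3],"roll":-0.324,"jaw":30}

```text
time_s: 38.35
tcp_pos: [0.5605, 0.1504, 0.2613]
eef_rot: [180.0, -0.0, -104.7]
contact_force: [0.7, -0.3, -0.7]
gripper_width: 0.0448
gripper_force: 30.0
```

Request:
send_rows:
  steps:
    - {"dp":[-50,6,10],"roll":-0.065,"jaw":30}
    - {"dp":[-100,11,20],"roll":-0.131,"jaw":30}
    - {"dp":[-151,17,30],"roll":-0.196,"jaw":30}
    - {"dp":[-199,23,40],"roll":-0.262,"jaw":30}
    - {"dp":[-199,23,40],"roll":-0.262,"jaw":30}

```text
time_s: 38.98
tcp_pos: [0.5892, 0.3497, 0.2187]
eef_rot: [179.9, -0.1, -89.8]
contact_force: [-1.5, -0.2, -1.6]
gripper_width: 0.0445
gripper_force: 30.0
```

```bash
python3 -c "
from h import *
st()"
```

```text
38.98 q [ 47.  22.   1.  -0. -68. -47.] [0.5892 0.3497 0.2187] [ 1.799e+02 -1.000e-01 -8.980e+01] F [-1.5 -0.2 -1.6] w 0.0445 30.0
```

Request:
send_rows:
  steps:
    - {"dp":[0,0,35],"roll":0,"jaw":30}
    - {"dp":[0,0,75],"roll":0,"jaw":30}
    - {"dp":[0,0,108],"roll":0,"jaw":30}
    - {"dp":[0,0,122],"roll":0,"jaw":30}
    - {"dp":[0,0,122],"roll":0,"jaw":30}

```text
time_s: 39.6
tcp_pos: [0.5898, 0.3463, 0.0991]
eef_rot: [179.9, -0.1, -90.0]
contact_force: [0.1, 1.0, -0.8]
gripper_width: 0.0442
gripper_force: 30.0
```

Request:
send_rows:
  steps:
    - {"dp":[0,0,0],"roll":0,"jaw":62}
    - {"dp":[0,0,0],"roll":0,"jaw":62}
    - {"dp":[0,0,0],"roll":0,"jaw":62}
    - {"dp":[0,0,-50],"roll":0,"jaw":62}
    - {"dp":[0,0,-110],"roll":0,"jaw":62}

```text
time_s: 40.22
tcp_pos: [0.5893, 0.3464, 0.2099]
eef_rot: [179.9, -0.1, -90.0]
contact_force: [0.9, 0.5, 0.3]
gripper_width: 0.0549
gripper_force: 0.0
```

Request:
send_rows:
  steps:
    - {"dp":[0,0,-40],"roll":0,"jaw":62}
    - {"dp":[20,0,-55],"roll":0,"jaw":62}
    - {"dp":[80,10,-55],"roll":0,"jaw":62}
    - {"dp":[140,20,-55],"roll":0,"jaw":62}
    - {"dp":[200,30,-55],"roll":0,"jaw":62}

```text
time_s: 40.85
tcp_pos: [0.5587, 0.1445, 0.264]
eef_rot: [180.0, -0.0, -90.0]
contact_force: [1.2, -0.8, 0.0]
gripper_width: 0.0541
gripper_force: 0.0
```

```bash
python3 -c "
from h import *
st();c=snap('top','t9');yellow(c,(360,200,420,330),.055,15)
plan(([.43,-.17,.25],-160),([.376,-.294,.15],-180),([.376,-.294,.031],-180),v=57)"
```

```text
40.85 q [ 34.  11. -10.  -0. -70. -34.] [0.5587 0.1445 0.264 ] [180.  -0. -90.] F [ 1.2 -0.8  0. ] w 0.0541 0.0
blob 385 286 size 11 16 [ 0.3781 -0.2845  0.055 ]
[[44, 18, 2, np.float64(0.174)], [88, 36, 4, np.float64(0.348)], [133, 54, 6, np.float64(0.523)], [177, 72, 8, np.float64(0.697)], [221, 90, 10, np.float64(0.871)]]
[[42, -22, 2, np.float64(0.174)], [84, -44, 4, np.float64(0.348)]]
--
[[31, -33, 33, np.float64(0.116)], [62, -65, 67, np.float64(0.233)], [93, -98, 100, np.float64(0.349)]]
--
[[0, 0, 40, np.float64(-0.0)], [0, 0, 79, np.float64(-0.0)], [0, 0, 119, np.float64(-0.0)]]
--
```

Request:
send_rows:
  steps:
    - {"dp":[44,18,2],"roll":0.174,"jaw":85}
    - {"dp":[88,36,4],"roll":0.348,"jaw":85}
    - {"dp":[133,54,6],"roll":0.523,"jaw":85}
    - {"dp":[177,72,8],"roll":0.697,"jaw":85}
    - {"dp":[221,90,10],"roll":0.871,"jaw":85}

```text
time_s: 41.52
tcp_pos: [0.4683, -0.0758, 0.2541]
eef_rot: [180.0, -0.0, -140.2]
contact_force: [0.9, -0.7, 0.0]
gripper_width: 0.074
gripper_force: 0.0
```

Request:
send_rows:
  steps:
    - {"dp":[42,-22,2],"roll":0.174,"jaw":85}
    - {"dp":[84,-44,4],"roll":0.348,"jaw":85}

```text
time_s: 41.78
tcp_pos: [0.4324, -0.1633, 0.2502]
eef_rot: [180.0, -0.0, -160.2]
contact_force: [1.1, -0.2, -0.3]
gripper_width: 0.0744
gripper_force: 0.0
```

Request:
send_rows:
  steps:
    - {"dp":[31,-33,33],"roll":0.116,"jaw":85}
    - {"dp":[62,-65,67],"roll":0.233,"jaw":85}
    - {"dp":[93,-98,100],"roll":0.349,"jaw":85}
    - {"dp":[93,-98,100],"roll":0.349,"jaw":85}

```text
time_s: 42.28
tcp_pos: [0.3765, -0.2872, 0.1476]
eef_rot: [179.9, -0.3, 179.8]
contact_force: [-0.6, 0.2, 0.1]
gripper_width: 0.0746
gripper_force: 0.0
```

```bash
python3 -c "
from h import *
st();c=snap('top','t10')
m=cv2.inRange(cv2.cvtColor(c['image'],cv2.COLOR_BGR2HSV),(18,110,60),(36,255,255))[180:265,105:180]
for row in m[::3,::2]:print(''.join('#' if x else '.' for x in row))
plan(([.376,-.293,.031],-180))"
```

```text
42.27 q [-13.   7. -31.  -0. -52. -77.] [ 0.3765 -0.2872  0.1476] [179.9  -0.3 179.8] F [-0.6  0.2  0.1] w 0.0746 0.0
......................................
......................................
......................................
......................................
......................................
....................####..............
..................#....##.............
.................##....###............
.................###.######...........
..................#########...........
...................########...........
..................##########..........
..................#########...........
..................#########...........
..................#########...........
..................##########..........
....................#########.........
.....................##########.......
....................#########.........
....................########...#......
....................#########.##......
......................#########.......
......................................
......................................
......................................
......................................
......................................
......................................
......................................
[[1, -2, 39, np.float64(-0.0)], [1, -4, 79, np.float64(-0.0)], [2, -6, 118, np.float64(-0.0)]]
--
```

Request:
send_rows:
  steps:
    - {"dp":[1,-5,35],"roll":0,"jaw":85}
    - {"dp":[1,-5,75],"roll":0,"jaw":85}
    - {"dp":[1,-5,105],"roll":0,"jaw":85}
    - {"dp":[1,-5,118],"roll":0,"jaw":85}
    - {"dp":[1,-5,118],"roll":0,"jaw":85}

```text
time_s: 42.95
tcp_pos: [0.3797, -0.2906, 0.0326]
eef_rot: [180.0, -0.0, -179.8]
contact_force: [0.0, 0.3, 1.2]
gripper_width: 0.0747
gripper_force: 0.0
```

Request:
send_rows:
  steps:
    - {"dp":[0,0,0],"roll":0,"jaw":30}
    - {"dp":[0,0,0],"roll":0,"jaw":30}
    - {"dp":[0,0,0],"roll":0,"jaw":30}
    - {"dp":[0,0,0],"roll":0,"jaw":30}
    - {"dp":[0,0,-20],"roll":0,"jaw":30}

```text
time_s: 43.58
tcp_pos: [0.3784, -0.2906, 0.0518]
eef_rot: [179.9, -0.2, -179.9]
contact_force: [-0.0, -0.2, -0.7]
gripper_width: 0.0444
gripper_force: 30.0
```

```bash
python3 -c "
from h import *
st()
plan(([.43,-.20,.25],-170),([.53,.15,.26],-105),([.55,.367,.22],-90))"
```

```text
43.58 q [-14.  15. -37.  -0. -38. -76.] [ 0.3784 -0.2906  0.0518] [ 179.9   -0.2 -179.9] F [-0.  -0.2 -0.7] w 0.0444 30.0
[[-10, 18, -40, np.float64(-0.034)], [-21, 36, -79, np.float64(-0.069)], [-31, 54, -119, np.float64(-0.103)], [-41, 72, -159, np.float64(-0.138)], [-52, 90, -198, np.float64(-0.172)]]
--
[[-23, 47, -1, np.float64(-0.162)], [-46, 94, -3, np.float64(-0.324)], [-68, 140, -4, np.float64(-0.486)], [-91, 187, -6, np.float64(-0.648)], [-114, 234, -7, np.float64(-0.81)]]
[[-50, 16, -1, np.float64(-0.162)], [-99, 31, -3, np.float64(-0.324)]]
--
[[-43, 7, 8, np.float64(-0.052)], [-86, 15, 16, np.float64(-0.105)], [-129, 22, 24, np.float64(-0.157)], [-172, 29, 32, np.float64(-0.209)], [-215, 37, 40, np.float64(-0.262)]]
--
```

Request:
send_rows:
  steps:
    - {"dp":[-10,18,-40],"roll":-0.034,"jaw":30}
    - {"dp":[-21,36,-79],"roll":-0.069,"jaw":30}
    - {"dp":[-31,54,-119],"roll":-0.103,"jaw":30}
    - {"dp":[-41,72,-159],"roll":-0.138,"jaw":30}
    - {"dp":[-52,90,-198],"roll":-0.172,"jaw":30}

```text
time_s: 44.2
tcp_pos: [0.431, -0.2001, 0.2519]
eef_rot: [180.0, 0.0, -169.9]
contact_force: [1.1, -0.5, -0.9]
gripper_width: 0.0447
gripper_force: 30.0
```

Request:
send_rows:
  steps:
    - {"dp":[-23,47,-1],"roll":-0.162,"jaw":30}
    - {"dp":[-46,94,-3],"roll":-0.324,"jaw":30}
    - {"dp":[-68,140,-4],"roll":-0.486,"jaw":30}
    - {"dp":[-91,187,-6],"roll":-0.648,"jaw":30}
    - {"dp":[-114,234,-7],"roll":-0.81,"jaw":30}

```text
time_s: 44.82
tcp_pos: [0.5027, 0.0512, 0.2577]
eef_rot: [180.0, 0.0, -123.3]
contact_force: [1.3, -0.9, -0.2]
gripper_width: 0.0446
gripper_force: 30.0
```

Request:
send_rows:
  steps:
    - {"dp":[-50,16,-1],"roll":-0.162,"jaw":30}
    - {"dp":[-99,31,-3],"roll":-0.324,"jaw":30}

```text
time_s: 45.08
tcp_pos: [0.5316, 0.1508, 0.2604]
eef_rot: [180.0, -0.0, -104.7]
contact_force: [0.4, -0.3, -1.0]
gripper_width: 0.0445
gripper_force: 30.0
```

Request:
send_rows:
  steps:
    - {"dp":[-43,7,8],"roll":-0.052,"jaw":30}
    - {"dp":[-86,15,16],"roll":-0.105,"jaw":30}
    - {"dp":[-129,22,24],"roll":-0.157,"jaw":30}
    - {"dp":[-172,29,32],"roll":-0.209,"jaw":30}
    - {"dp":[-215,37,40],"roll":-0.262,"jaw":30}

```text
time_s: 45.7
tcp_pos: [0.5515, 0.3676, 0.2199]
eef_rot: [180.0, -0.0, -89.9]
contact_force: [0.6, 0.1, 0.1]
gripper_width: 0.0444
gripper_force: 30.0
```

Request:
send_rows:
  steps:
    - {"dp":[0,0,35],"roll":0,"jaw":30}
    - {"dp":[0,0,75],"roll":0,"jaw":30}
    - {"dp":[0,0,105],"roll":0,"jaw":30}
    - {"dp":[0,0,118],"roll":0,"jaw":30}
    - {"dp":[0,0,118],"roll":0,"jaw":30}

```text
time_s: 46.32
tcp_pos: [0.5515, 0.366, 0.102]
eef_rot: [179.9, -0.1, -90.0]
contact_force: [-0.3, -0.6, -0.0]
gripper_width: 0.0442
gripper_force: 30.0
```

Release, rise, and retreat over the counter away from everything.

Request:
send_rows:
  steps:
    - {"dp":[0,0,0],"roll":0,"jaw":62}
    - {"dp":[0,0,0],"roll":0,"jaw":62}
    - {"dp":[0,0,0],"roll":0,"jaw":62}
    - {"dp":[0,0,-50],"roll":0,"jaw":62}
    - {"dp":[0,0,-110],"roll":0,"jaw":62}

```text
time_s: 46.95
tcp_pos: [0.5512, 0.3658, 0.213]
eef_rot: [179.9, -0.1, -90.0]
contact_force: [1.7, 1.2, 0.3]
gripper_width: 0.0544
gripper_force: 0.0
```

Request:
send_rows:
  steps:
    - {"dp":[0,0,-40],"roll":0,"jaw":62}
    - {"dp":[20,0,-55],"roll":0,"jaw":62}
    - {"dp":[80,10,-55],"roll":0,"jaw":62}
    - {"dp":[140,25,-55],"roll":0,"jaw":62}
    - {"dp":[200,40,-55],"roll":0,"jaw":62}

```text
time_s: 47.58
tcp_pos: [0.5105, 0.1639, 0.267]
eef_rot: [180.0, -0.0, -90.0]
contact_force: [0.9, -1.4, -0.1]
gripper_width: 0.0544
gripper_force: 0.0
```

Request:
send_rows:
  steps:
    - {"dp":[60,15,0],"roll":0,"jaw":62}
    - {"dp":[120,30,0],"roll":0,"jaw":62}
    - {"dp":[180,45,0],"roll":0,"jaw":62}
    - {"dp":[240,60,0],"roll":0,"jaw":62}
    - {"dp":[300,70,0],"roll":0,"jaw":62}

```text
time_s: 48.2
tcp_pos: [0.4399, -0.1356, 0.2675]
eef_rot: [-180.0, 0.0, -90.0]
contact_force: [2.1, -0.0, -0.7]
gripper_width: 0.0545
gripper_force: 0.0
```

```bash
python3 -c "
from h import *
st();a=snap('top','t11')['image'][140:330,90:500];b=snap('side','s11')['image'][60:330,130:480]
cv2.imwrite('pics/fin.png',np.vstack([cv2.resize(a,(640,297),interpolation=cv2.INTER_CUBIC),cv2.resize(b[20:160],(640,256),interpolation=cv2.INTER_CUBIC)]))"
```

```text
48.2 q [  7.  -1. -23.  -0. -69.  -7.] [ 0.4399 -0.1356  0.2675] [-180.    0.  -90.] F [ 2.1 -0.  -0.7] w 0.0545 0.0
```

View pics/fin.png

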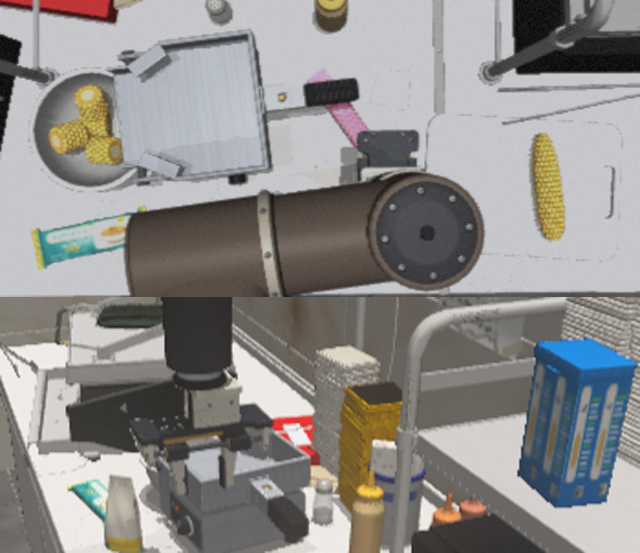

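All four pieces are in the bowl, at (90,100), (70,135) and (100,150) plus one between them. The cob is on the board, and the handle is on with its button out. My pull test may have used up the hole's play of about 3 mm, so I'll nudge the handle home from behind.

```bash
python3 -c "
from h import *
plan((pan(0,-398,140),-83.5),(pan(0,-398,22),-83.5),(pan(0,-378,22),-83.5),v=50)"
```

```text
[[1, -44, 1, np.float64(-0.03)], [2, -87, 3, np.float64(-0.06)], [3, -131, 4, np.float64(-0.09)], [4, -174, 5, np.float64(-0.119)]]
--
[[0, 0, 39, np.float64(-0.0)], [0, 0, 79, np.float64(-0.0)], [0, 0, 118, np.float64(-0.0)]]
--
[[np.float64(-20.0), np.float64(0.0), np.float64(0.0), np.float64(-0.0)]]
--
```

Request:
send_rows:
  steps:
    - {"dp":[1,-44,1],"roll":-0.03,"jaw":0}
    - {"dp":[2,-87,3],"roll":-0.06,"jaw":0}
    - {"dp":[3,-131,4],"roll":-0.09,"jaw":0}
    - {"dp":[4,-174,5],"roll":-0.116,"jaw":0}
    - {"dp":[4,-174,5],"roll":-0.116,"jaw":0}

```text
time_s: 48.92
tcp_pos: [0.6171, -0.1375, 0.26]
eef_rot: [179.8, 0.0, -83.3]
contact_force: [-0.4, -0.4, -0.5]
gripper_width: 0.0099
gripper_force: 0.0
```

Request:
send_rows:
  steps:
    - {"dp":[0,0,30],"roll":0,"jaw":0}
    - {"dp":[0,0,70],"roll":0,"jaw":0}
    - {"dp":[0,0,105],"roll":0,"jaw":0}
    - {"dp":[0,0,118],"roll":0,"jaw":0}
    - {"dp":[0,0,118],"roll":0,"jaw":0}

```text
time_s: 49.55
tcp_pos: [0.6152, -0.1377, 0.1444]
eef_rot: [179.9, -0.0, -83.4]
contact_force: [0.0, -0.1, 0.4]
gripper_width: 0.0
gripper_force: 0.0
```

Request:
send_rows:
  steps:
    - {"dp":[-5,0,0],"roll":0,"jaw":0}
    - {"dp":[-10,0,0],"roll":0,"jaw":0}
    - {"dp":[-15,0,0],"roll":0,"jaw":0}
    - {"dp":[-20,0,0],"roll":0,"jaw":0}

```text
time_s: 50.05
tcp_pos: [0.6143, -0.1202, 0.1462]
eef_rot: [-179.9, -0.3, -83.3]
contact_force: [2.7, -27.0, 2.5]
gripper_width: 0.0004
gripper_force: 14.0
```

Request:
send_rows:
  steps:
    - {"dp":[-2,0,0],"roll":0,"jaw":0}
    - {"dp":[-4,0,0],"roll":0,"jaw":0}
    - {"dp":[-6,0,0],"roll":0,"jaw":0}

```text
time_s: 50.42
tcp_pos: [0.6145, -0.1195, 0.1479]
eef_rot: [-179.9, -0.6, -83.3]
contact_force: [5.6, -44.4, 6.6]
gripper_width: 0.0001
gripper_force: 22.1
```

It's hard home, so I'm backing off now.

Request:
send_rows:
  steps:
    - {"dp":[10,0,0],"roll":0,"jaw":0}
    - {"dp":[25,0,0],"roll":0,"jaw":0}
    - {"dp":[30,0,-40],"roll":0,"jaw":0}
    - {"dp":[30,0,-90],"roll":0,"jaw":0}
    - {"dp":[30,0,-130],"roll":0,"jaw":0}

```text
time_s: 51.05
tcp_pos: [0.6165, -0.1416, 0.2766]
eef_rot: [-179.9, 0.0, -83.3]
contact_force: [1.1, 0.4, -0.3]
gripper_width: 0.0006
gripper_force: 0.0
```

Request:
send_rows:
  steps:
    - {"dp":[0,45,0],"roll":0,"jaw":0}
    - {"dp":[0,90,0],"roll":0,"jaw":0}
    - {"dp":[0,135,0],"roll":0,"jaw":0}
    - {"dp":[0,170,0],"roll":0,"jaw":0}
    - {"dp":[0,170,0],"roll":0,"jaw":0}

```text
time_s: 51.68
tcp_pos: [0.4455, -0.1613, 0.2754]
eef_rot: [-179.9, 0.0, -83.4]
contact_force: [0.6, 0.7, 0.3]
gripper_width: 0.0005
gripper_force: 0.0
```

```bash
python3 -c "
from h import *
st();c=snap('top','t12');a=load('t11')
d=cv2.absdiff(c['image'],a['image'])
print('bowl/pan/cob diff',d[170:280,105:185].mean(),d[150:260,185:250].mean(),d[205:300,420:460].mean())
# handle/button: brass blob
for k in(a,c):
    m=cv2.inRange(cv2.cvtColor(k['image'],cv2.COLOR_BGR2HSV),(12,90,90),(34,255,255))[190:215,262:280]
    ys,xs=np.nonzero(m);print('brass',len(xs),xs.mean()+262,ys.mean()+190)
    g=k['image'][185:215,270:330].max(2)<70;ys,xs=np.nonzero(g);print('rubber cols',xs.min()+270,xs.max()+270)
"
```

```text
51.67 q [  4.  -0. -20.  -0. -70.   3.] [ 0.4455 -0.1613  0.2754] [-179.9    0.   -83.4] F [0.6 0.7 0.3] w 0.0005 0.0
bowl/pan/cob diff 2.9565530303030303 4.302983682983683 3.4198245614035088
brass 10 270.0 201.8
rubber cols 285 319
brass 10 270.0 201.8
rubber cols 285 319
```

Nothing has shifted, the button is still out, and the arm is clear. Handing in.

```bash
python3 -c "
from h import *
print(r.close_job())"
```

```text
the job is handed in; nothing more can be done
None
```

I handed the job in at about 52 s: all four pieces are in the bowl, the cob is on the board, the handle is locked on with its button out, and the pan is level, but a last push on the handle end with the closed fingertips reached 44 N, which counts against the 40 N limit if fingertips count as gripper body.

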